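# Lean a plug gauge past a sprung plunger and seat it in a bearing block

## Robot

A 6-joint arm with a two-finger parallel gripper is mounted at the origin on a cart in front of the work surface, level with it; the furniture and walls round the work are solid. World frame = base frame: x ahead of the robot, y to its left, z up, the work surface at z = 0. Lengths are in mm, angles in rad, forces in N, time in s.
With the tool pointing down it reaches from about 275 to 1000 mm from the base axis. Payload 8.4 kg.
Tool frame: the origin (TCP) lies at the very end of the fingers, on their centre line; the grasp point (between the pads) lies 19 mm behind it; z points along the fingers, y is the direction in which the jaws open and shut (so a half turn about z gives the same grasp; the last joint's range is limited). The gripper opens to 85 mm and grips with 20 to 120 N. Pads are 22 mm wide; open, the fingers measure 114 mm over their backs; the gripper's body (76 mm by 85 mm) begins 54 mm behind the grasp point. The pads swing forward as they close: fully open they stand 13 mm farther back than shut.
Start: joints at [1.101, 0.353, 1.633, -0, 1.155, -0.002], TCP at [281.826, 557.855, 231.281] pointing down, gripper open.
Joint ranges: [-2.63, 2.63], [-0.92, 2.1], [0.06, 2.66], [-1.3, 4.44], [0, 2.69], [-3.02, 3.02]. Speed limits (rad/s): [2.22, 2.22, 2.79, 3.14, 3.14, 3.14].

## Interface

Orientations are given as [roll, pitch, yaw] about the fixed x, y, z axes, in that order (R = Rz(yaw) Ry(pitch) Rx(roll)).
In Python, from rig import r gives the robot as it stands.
- The arm moves only by the tool jog_arm, never from a script. Its argument "moves" is a list of rows, each an object with "grip": the gripper command: -1 is fully open, 1 is shut, values between are in proportion; "translation": the shift along the tool's x, y, z in m, a list of three; "twist": the turn, a rotation vector about the tool's x, y, z in rad, a list of three. In form: [{"grip": grip, "translation": [dx, dy, dz], "twist": [ax, ay, az]}, ...]. A call has 1 to 10 rows; each row shifts and turns the commanded pose from where the row before left it, along the tool's axes as they then stand; what a row does not reach is not made up. A row lasts 1/12 s, in which the tool goes at most 41.7 mm and 7.16 degrees, less where a joint would pass 70% of its speed; a pose out of reach is approached as far as the arm can. A call with a gripper value outside its range is refused whole. The fingers move at their own pace and stop on an object; "squeeze" is the grip in N (left out, the last holds). Time passes only in rows, so rows that do not move let the fingers close. It gives the time, the measured TCP pose, the force and the opening at its end, in the units of the state.
- r.sense(): the state, without advancing time (a new reading comes with each control period).
- r.grab_frame(name): name is "scene" or "top" or "wrist"; returns (picture, depth): 420x560x3 uint8, red, green, blue; 420x560 float32, mm along the optical axis (not along the pixel's ray), 0 where there is no reading.
- r.calibration(name): a dict with "fx", "fy", "cx", "cy" (pixels), "R" (3x3) and "t" (3): a world point X has camera coordinates R X + t. Camera axes: x right, y down, z forward; pixel columns grow to the right and rows downward; lengths in mm; the calibration is good to about 2 mm. The wrist camera is an equidistant fisheye: a pixel r from the principal point sees the ray r / f radians off the axis. A picture is of the moment at which its call begins: read the wrist's pose just before it. calibration takes no time and is no camera call; for the wrist camera it gives the pose at the moment of the call.
- r.sign_off(): hands the job in, once; it reports no verdict.
The state is a dict: "clock": time; "qpos": joint angles; "qvel": joint speeds; "joint_efforts": joint torques, N m; "eef_pos": TCP position; "tcp_rot": TCP orientation; "contact_force": force on the tool from outside, world axes, zero at the start; "wrist_torque": the same for the moment, N m; "opening": opening from 0.0 (shut) to 1.0 (fully open).
Only numpy, scipy, OpenCV 4.12 (cv2) and the standard library are available. Lean on these libraries where they do the work, as an engineer would, in place of code of your own. Each camera call takes 0.05 s, during which the arm holds its last target.

## Task

Check the bearing block's bore with the plug gauge that fits it (the thinner of the two in the stand): lean the gauge towards the side plunger, put the low edge of its foot into the bore first and press the sprung plunger back with it, then straighten the gauge and slide it fully home, its collar flat on the block. Work by feel and do not force it; let go and leave the gauge standing in the bore, and leave everything else where it is.

Things in the scene. Friction and masses are not known exactly. Their poses are not given: they have to be found in the camera images.
- gauge_pin: the thinner plug gauge, a loose turned steel part of about 0.22 kg that starts upright in the stand. From its foot up: round shank 24 mm in diameter and 40 mm long with a 1 mm chamfer at the foot, collar 40 mm in diameter and 6 mm thick, dark round handle 26 mm in diameter and 44 mm long; 90 mm in all. Grip it by the handle. Origin at the centre of the foot, z up along the axis
- gauge_pin_shoulder (a point): centre of the underside of the thinner gauge's collar, 40 mm above its foot on the axis
- thick_gauge: the other plug gauge, the same but with a shank 30 mm in diameter, too thick for the bore; stays in the stand. Origin at the centre of its foot
- gauge_stand: grey stand, a fixed block 170 x 62 x 20 mm with two holes 33 mm wide and 12 mm deep, 45 mm either side of its middle along its x axis; one gauge stands in each (which is where varies), its foot 8 mm above the bench. Origin at the centre of its underside
- base_plate: dark steel plate 116 x 90 x 10 mm fixed to the bench; clamped on its middle is the aluminium bearing block, 64 x 64 mm, its top 60 mm above the bench, with an upright bore in its top. Origin at the centre of the plate's underside, z up. A spring plunger is screwed into the block's face that looks along -x; its round body stands 17 mm out of that face
- plunger_nominal (a point): point fixed to the plate, 12.8 mm from bore_nominal towards -x and 4.5 mm lower: where the plunger's nose comes out of the bore wall if the block sits in the middle. Nose level, round, 6 mm thick, flat-ended, sticks 4 mm into the bore, 1.5 to 7.5 mm below the mouth; it stops a gauge lowered upright. Pushed towards -x it goes back flush: 2.5 N at first, 5.5 N when flush. Past it the gauge drags with 2 to 8 N
- bore_nominal (a point): point fixed to the plate, 60 mm above its middle, axes as the plate's. The bore's mouth lies in this plane, but the block is clamped through slots and its bore may be up to 5 mm off this point along x and 6 mm along y: find it by feel. Bore 25.6 mm in diameter with a 1 mm chamfer, 46 mm deep. Home: collar on the block's top, foot 40 mm below the mouth. Keep gauge on block under 25 N
- masking_tape: roll of masking tape, 103 mm across and 25 mm high, a bystander at the far side of the work; origin at the centre of its underside
- spacer_block: white block 30 x 45 x 20 mm, a bystander behind the work; origin at the centre of its underside
- spare_knob_silver: round pale knob, 28 mm across and 20 mm high, a bystander near the bench's front; origin at the centre of its underside
- spare_cap_0: black upright capacitor, 26 mm across and 35 mm high, a bystander at the bench's front right; origin at the centre of its underside
- spare_cap_1: black upright capacitor, 26 mm across and 35 mm high, a bystander at the bench's front right; origin at the centre of its underside
- spare_cap_2: black upright capacitor, 26 mm across and 35 mm high, a bystander at the bench's front right; origin at the centre of its underside
Not all that is in view belongs to the job. Leave any yellow look-alike of the gauge_pin alone.

How it is judged:
By the outcome, as a careful person would: the job done as asked, in the order asked, and still so for the second after the job is handed in, with the robot touching nothing.
It also fails if it takes over 72 s, if anything falls off the work surface, if the arm or the gripper's body presses on something with over 40 N, if the wrist force passes 120 N, or if a joint passes its speed limit or range.

## Working session

There is one attempt and no reset: what is moved stays moved. The work goes in short steps, Python scripts to look and compute and a tool call to move; the robot and the scene stay as the last step left them, time stands still between calls to the robot, and variables do not carry over. Pictures are saved under pics/ and viewed, and the job is handed in when it is done.

Besides the shell and the picture viewer there is one more tool, called after "Call:" as name(argument=value, ...) on one line, values as JSON. jog_arm: Moves the arm, as the interface text tells. Its arguments: {"type":"object","properties":{"moves":{"type":"array"},"squeeze":{"type":"number"}},"required":["moves"]}

```bash
ls; mkdir -p pics; cat > h.py <<'E'
import numpy as np, cv2
from rig import r
def snap(n,f):
    c=r.calibration(n); im,d=r.grab_frame(n)
    cv2.imwrite(f'pics/{f}.png',cv2.cvtColor(im,cv2.COLOR_RGB2BGR)); np.savez(f'pics/{f}.npz',im=im,d=d,**{k:np.array(v) for k,v in c.items()})
def load(f): return np.load(f'pics/{f}.npz')
def cast(c,u,v,z):
    d=np.array([(u-c['cx'])/c['fx'],(v-c['cy'])/c['fy'],1.0]); R=np.array(c['R']);t=np.array(c['t'])
    o=-R.T@t; w=R.T@d; s=(z-o[2])/w[2]; return o+s*w
def back(c,d):
    v,u=np.mgrid[:d.shape[0],:d.shape[1]]
    P=np.stack([(u-c['cx'])/c['fx']*d,(v-c['cy'])/c['fy']*d,d],-1)
    return (P-np.array(c['t']))@np.array(c['R'])
E
python3 - <<'E'
from h import *
print(r.sense())
for n in ['scene','top']: snap(n,n+'0')
c=r.calibration('top');print(c)
print(r.calibration('wrist'))
E
```

```text
pics
{'clock': 0.0, 'qpos': array([ 1.10058074e+00,  3.53652332e-01,  1.63413231e+00,  2.89031806e-05,
        1.15519724e+00, -2.39380916e-03]), 'qvel': array([-0.00043034,  0.00250222, -0.00020058,  0.00011462, -0.00058064,
        0.00161791]), 'joint_efforts': array([ 3.33777883e-03, -6.05191755e+01, -3.42075956e+01,  1.80294887e-04,
        8.51626071e-03,  1.94282649e-05]), 'eef_pos': array([281.61300554, 557.4283317 , 230.55984881]), 'tcp_rot': array([-3.14020350e+00, -2.97520030e-05,  2.67375917e+00]), 'contact_force': array([-0.5143495 ,  0.04398369,  0.52725875]), 'wrist_torque': array([ 2.57925193e-06,  3.33646343e-02, -3.09547055e-02]), 'opening': 0.9997746849731006}
{'fx': 384.78463469032226, 'fy': 384.78463469032226, 'cx': 281.32799786066033, 'cy': 208.09060205171883, 'R': array([[ 0.0215674 , -0.9996191 ,  0.01721898],
       [-0.99597816, -0.02298056, -0.08659906],
       [ 0.08696178, -0.01528201, -0.99609443]]), 't': array([108.70188787, 568.64556436, 930.00537791])}
{'fx': 325.19226210127806, 'fy': 325.19226210127806, 'cx': 280.95303941773614, 'cy': 209.8728886449163, 'R': array([[ 0.45086141,  0.89259264, -0.00153555],
       [ 0.85565389, -0.43171205,  0.285449  ],
       [ 0.25412676, -0.13001184, -0.95839267]]), 't': array([-624.80199517,  -37.28504917,  379.55107635])}
```

View pics/scene0.png

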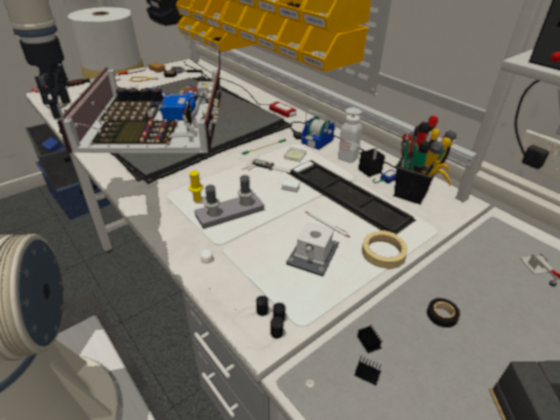

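View pics/top0.png

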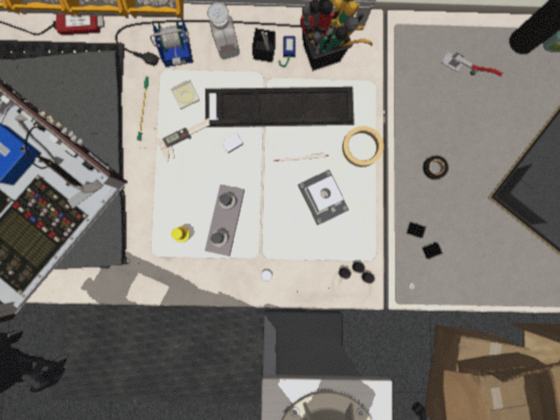

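```bash
python3 - <<'E'
import cv2,numpy as np
a=cv2.imread('pics/scene0.png');b=cv2.imread('pics/top0.png')
s=cv2.resize(a[160:290,180:345],None,fx=4.8,fy=4.5,interpolation=cv2.INTER_CUBIC)
cv2.imwrite('pics/sz.png',s[:590])
t=cv2.resize(b[160:260,190:360],None,fx=4.7,fy=4.7,interpolation=cv2.INTER_CUBIC)
cv2.imwrite('pics/tz.png',t)
E
```

```text
(no output)
```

View pics/sz.png

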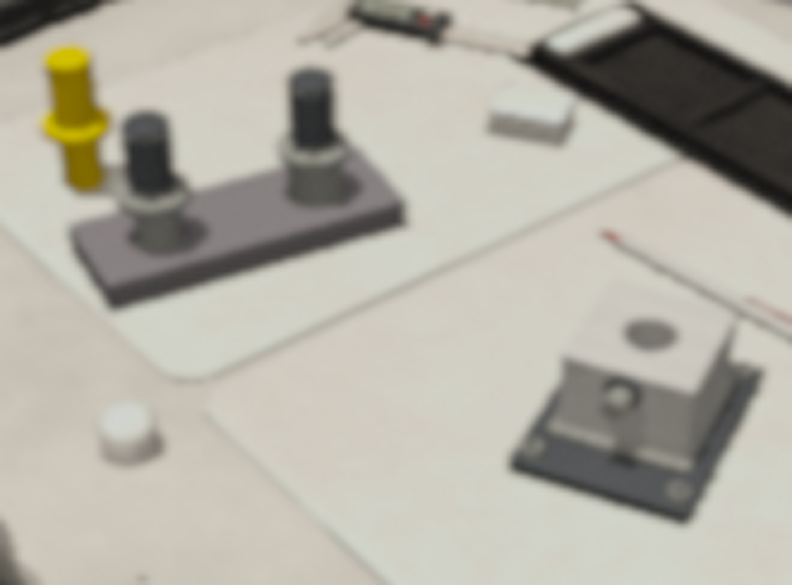

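View pics/tz.png

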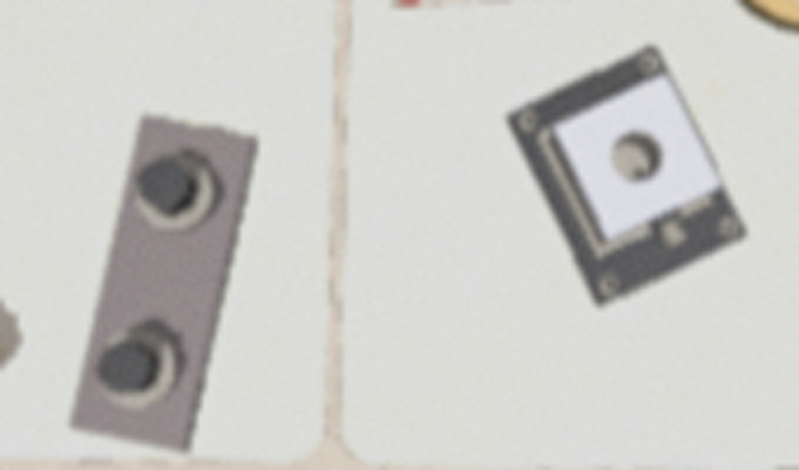

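```bash
python3 - <<'E'
from h import *
L=load('top0'); im=L['im'];d=L['d'];P=back(L,d)
def tz(u,v): return 190+(u+.5)/4.7-.5,160+(v+.5)/4.7-.5
for n,p,z in [('h near',(125,365),98),('h far',(170,185),98),('bore',(636,157),60),('bt TL',(552,124),60),('bt TR',(666,78),60),('bt BR',(721,183),60),('bt BL',(608,240),60),('pl TL',(508,117),10),('pl TR',(655,46),10),('pl BR',(746,236),10),('pl BL',(600,305),10),('plunger',(673,233),50),('stTL',(144,116),20),('stTR',(257,138),20),('stBL',(72,428),20),('stBR',(188,451),20)]:
    u,v=tz(*p); q=cast(L,u,v,z); print(n,np.round((u,v),1),np.round(q,1),np.round(P[int(round(v)),int(round(u))],1))
hsv=cv2.cvtColor(im,cv2.COLOR_RGB2HSV)
# white block top
X=P
m=(abs(P[...,2]-60)<6)&(P[...,0]>450)
n,lab,st,ce=cv2.connectedComponentsWithStats(m.astype(np.uint8)); print(st[st[:,4]>50],ce[st[:,4]>50])
E
```

```text
h near [216.2 237.3] [489.9 268.5  98. ] [490.5 269.2  96.6]
h far [225.8 199. ] [577.6 249.8  98. ] [577.6 249.4  97.1]
bore [324.9 193. ] [601.6  18.2  60. ] [607.3  12.4  16. ]
bt TL [307.1 186. ] [617.5  61.4  60. ] [624.7  57.5  11.2]
bt TR [331.3 176.2] [642.7   3.3  60. ] [643.3   4.   59.5]
bt BR [343.  198.5] [589.3 -25.3  60. ] [594.  -34.2   9.7]
bt BL [319.  210.7] [558.8  32.   60. ] [558.4  31.4  55.8]
pl TL [297.7 184.5] [628.1  81.1  10. ] [629.3  80.4  11. ]
pl TR [329.  169.4] [668.8   2.2  10. ] [6.716e+02 8.000e-01 6.000e-01]
pl BR [348.3 209.8] [566.8 -47.8  10. ] [566.4 -47.2   9. ]
pl BL [317.3 224.5] [528.   30.1  10. ] [529.4  30.6   8.5]
plunger [332.8 209.2] [564.   -2.6  50. ] [563.9  -2.1  56.3]
stTL [220.2 184.3] [622.5 275.   20. ] [626.8 279.2  -4.3]
stTR [244.3 189. ] [612.2 214.7  20. ] [614.9 217.2  -1.1]
stBL [204.9 250.7] [457.1 306.7  20. ] [456.4 306.1  22.3]
stBR [229.6 255.6] [446.5 245.8  20. ] [ 4.446e+02  2.471e+02 -3.000e-01]
[[     0      0    560    420 231473]
 [   372      7    162      8    453]
 [   521     20     23     25    112]
 [   252     28     24     25    109]
 [   162     36     20     15    115]
 [   304     37     44     27     87]
 [   216     40     22     10     60]
 [   490     69     14      8     54]
 [     9    161     22     25     96]
 [   502    166     38     58    177]
 [    59    175     68     77    565]
 [   308    176     35     37    657]
 [     0    190     13     25    169]
 [   213    231     14     16     65]] [[280.31565669 210.49667132]
 [453.64900662  10.57836645]
 [528.28571429  35.84821429]
 [263.67889908  39.90825688]
 [170.95652174  41.69565217]
 [322.74712644  54.88505747]
 [226.93333333  45.95      ]
 [496.72222222  72.31481481]
 [ 20.05208333 173.35416667]
 [517.09039548 197.42372881]
 [ 89.36814159 218.90265487]
 [325.31354642 194.04870624]
 [  3.85207101 201.01183432]
 [220.87692308 238.24615385]]
```

```bash
cat >> h.py <<'E'
from scipy.spatial.transform import Rotation as Ro
def plan(p0,e0,p1,e1,n):
    """split into n equal rows: tool-frame translation (m) and twist"""
    R0=Ro.from_euler('xyz',e0);R1=Ro.from_euler('xyz',e1)
    w=(R0.inv()*R1).as_rotvec()/n; dp=(np.array(p1)-np.array(p0))/n
    out=[]
    for i in range(n):
        Ri=R0*Ro.from_rotvec(w*i)
        out.append((np.round(Ri.inv().apply(dp)/1000,4).tolist(),np.round(w,4).tolist()))
    for o in out: print(o)
E
python3 - <<'E'
from h import *
L=load('top0'); im=L['im'].astype(int);P=back(L,L['d'])
for u0,v0 in [(216,237),(226,199)]:
    m=np.zeros(im.shape[:2],bool); m[v0-9:v0+10,u0-9:u0+10]=1
    g=im.sum(2)
    mm=m&(P[...,2]>88)
    v,u=np.nonzero(mm); print(len(u),u.mean(),v.mean(),np.round(cast(L,u.mean(),v.mean(),98),1),P[mm].mean(0).round(1), u.min(),u.max(),v.min(),v.max())
s=r.sense(); plan(s['eef_pos'],s['tcp_rot'],[490,268.5,160],[np.pi,0,2.038],10)
print(plan(s['eef_pos'],s['tcp_rot'],[490,268.5,160],[np.pi,0,2.038],1))
E
```

```text
108 216.09259259259258 238.02777777777777 [488.2 268.6  98. ] [488.  267.4 106. ] 211 222 228 243
106 224.39622641509433 199.0 [577.4 253.   98. ] [577.4 253.   97.8] 219 230 194 204
([-0.0316, -0.0164, 0.0071], [-0.0001, 0.0, 0.0636])
([-0.0326, -0.0143, 0.0071], [-0.0001, 0.0, 0.0636])
([-0.0335, -0.0122, 0.0071], [-0.0001, 0.0, 0.0636])
([-0.0342, -0.0101, 0.0071], [-0.0001, 0.0, 0.0636])
([-0.0347, -0.0079, 0.0071], [-0.0001, 0.0, 0.0636])
([-0.0352, -0.0057, 0.0071], [-0.0001, 0.0, 0.0636])
([-0.0355, -0.0034, 0.0071], [-0.0001, 0.0, 0.0636])
([-0.0356, -0.0012, 0.0071], [-0.0001, 0.0, 0.0636])
([-0.0356, 0.0011, 0.0071], [-0.0001, 0.0, 0.0636])
([-0.0355, 0.0033, 0.0071], [-0.0001, 0.0, 0.0636])
([-0.3163, -0.1639, 0.0708], [-0.0012, 0.0004, 0.6358])
None
```

Call:
jog_arm(moves=[{"grip":-1,"translation":[-0.0316,-0.0164,0.007],"twist":[0,0,0.0636]},{"grip":-1,"translation":[-0.0326,-0.0143,0.007],"twist":[0,0,0.0636]},{"grip":-1,"translation":[-0.0335,-0.0122,0.007],"twist":[0,0,0.0636]},{"grip":-1,"translation":[-0.0342,-0.01,0.007],"twist":[0,0,0.0636]},{"grip":-1,"translation":[-0.0347,-0.008,0.007],"twist":[0,0,0.0636]},{"grip":-1,"translation":[-0.0352,-0.0057,0.007],"twist":[0,0,0.0636]},{"grip":-1,"translation":[-0.0355,-0.0034,0.007],"twist":[0,0,0.0636]},{"grip":-1,"translation":[-0.0356,-0.0012,0.007],"twist":[0,0,0.0636]},{"grip":-1,"translation":[-0.0356,0.0011,0.007],"twist":[0,0,0.0636]},{"grip":-1,"translation":[-0.0355,0.0033,0.007],"twist":[0,0,0.0636]}], squeeze=60)

```text
clock: 0.93
eef_pos: [490.9, 267.2, 160.8]
tcp_rot: [-3.141, 0.0, 2.035]
contact_force: [0.7, 0.6, 0.0]
opening: 1.004
```

Call:
jog_arm(moves=[{"grip":-1,"translation":[0,0,0],"twist":[0,0,0]},{"grip":-1,"translation":[0,0,0],"twist":[0,0,0]}])

```text
clock: 1.1
eef_pos: [490.8, 267.1, 160.6]
tcp_rot: [-3.14, 0.0, 2.035]
contact_force: [-0.1, 0.5, 0.9]
opening: 1.001
```

```bash
python3 - <<'E'
from h import *
s=r.sense();print(s['eef_pos'],s['tcp_rot'],s['contact_force'])
snap('wrist','w1')
c=r.calibration('wrist');R=np.array(c['R']);print(-R.T@c['t'])
E
```

```text
[490.79080173 267.12347954 160.58937245] [-3.14020958e+00  4.66133474e-05  2.03460995e+00] [-0.084505    0.51383536  0.88844584]
[458.03232343 333.72335196 303.73521884]
```

View pics/w1.png

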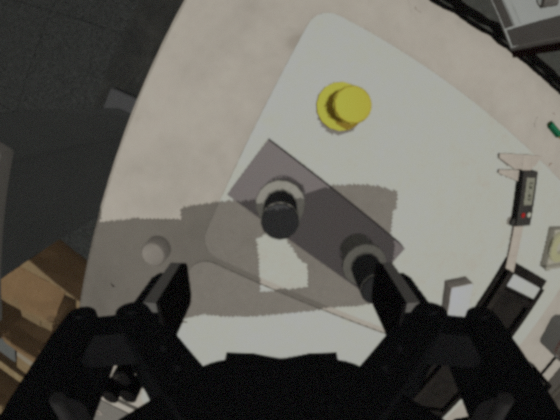

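```bash
cat >> h.py <<'E'
def castf(c,u,v,z):
    a=np.array([u-c['cx'],v-c['cy']])/c['fx']; th=np.hypot(*a)
    d=np.r_[np.sin(th)*a/max(th,1e-9),np.cos(th)]; R=np.array(c['R']);o=-R.T@np.array(c['t']); w=R.T@d
    return o+(z-o[2])/w[2]*w
def projf(c,X):
    q=np.array(c['R'])@X+np.array(c['t']); th=np.arctan2(np.hypot(q[0],q[1]),q[2]); k=th/np.hypot(q[0],q[1])*c['fx']
    return q[0]*k+c['cx'],q[1]*k+c['cy']
E
python3 - <<'E'
from h import *
L=load('w1'); im=L['im']
cv2.imwrite('pics/w1z.png',cv2.cvtColor(cv2.resize(im[160:260,220:340],None,fx=6,fy=6,interpolation=cv2.INTER_CUBIC),cv2.COLOR_RGB2BGR))
for X in ([488.5,268.5,98],[490.8,267.1,98],[490.8,267.1,141]): print(projf(L,np.array(X,float)))
E
```

```text
(np.float64(278.3247555513806), np.float64(223.61242727607996))
(np.float64(280.4685054302278), np.float64(226.8312225991866))
(np.float64(280.24732621667806), np.float64(253.18030174801493))
```

View pics/w1z.png

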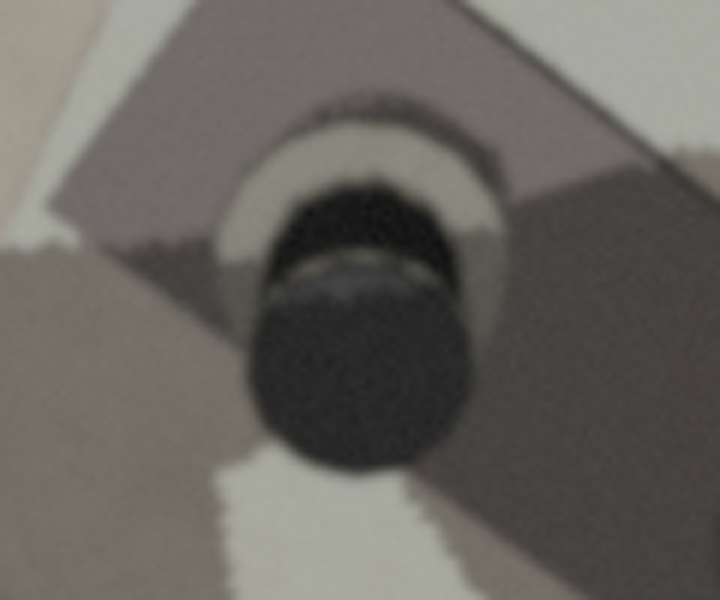

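```bash
python3 - <<'E'
from h import *
L=load('w1')
q=castf(L,279.6,219.6,98);print(q)
y=2.0346
d=q-np.array([490.8,267.1,98]); print('tool x,y',d[0]*np.cos(y)+d[1]*np.sin(y), d[0]*np.sin(y)-d[1]*np.cos(y))
E
```

```text
[488.00150893 271.40789568  98.        ]
tool x,y 5.104712189767061 -0.5757003321000662
```

Call:
jog_arm(moves=[{"grip":-1,"translation":[0.004,-0.001,0.02],"twist":[0,0,0]},{"grip":-1,"translation":[0,0,0.025],"twist":[0,0,0]},{"grip":-1,"translation":[0,0,0.025],"twist":[0,0,0]},{"grip":-1,"translation":[0,0,0.02],"twist":[0,0,0]},{"grip":-1,"translation":[0,0,0.012],"twist":[0,0,0]},{"grip":-1,"translation":[0,0,0],"twist":[0,0,0]}])

```text
clock: 1.65
eef_pos: [485.5, 272.2, 57.1]
tcp_rot: [-3.138, 0.0, 2.04]
contact_force: [-0.7, -0.2, 0.7]
opening: 1.002
```

```bash
python3 - <<'E'
from h import *
snap('wrist','w2')
E
```

```text
(no output)
```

View pics/w2.png

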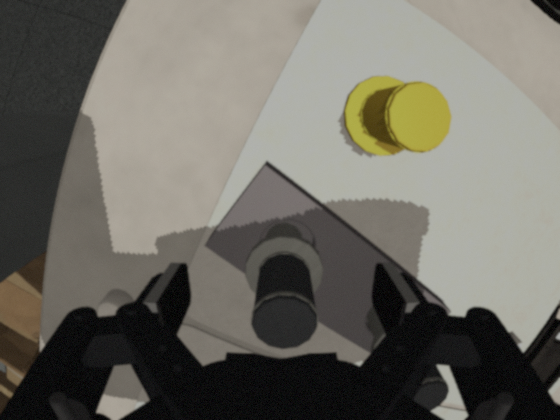

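Call:
jog_arm(moves=[{"grip":-1,"translation":[0,0,0],"twist":[0,0,0]}])

```text
clock: 1.78
eef_pos: [487.8, 272.8, 60.1]
tcp_rot: [3.141, -0.0, 2.039]
contact_force: [0.5, 0.5, 0.4]
opening: 0.997
```

```bash
python3 - <<'E'
from h import *
L=load('w2')
for p in ((284,319.5),): 
    q=castf(L,*p,98);print(q)
for X in ([488.2,270.2,98],[485.6,272.2,98]): print(projf(L,np.array(X,float)))
E
```

```text
[487.47184447 272.29185449  98.        ]
(np.float64(283.20142240842205), np.float64(324.04771873368486))
(np.float64(279.48826709291654), np.float64(317.887324817632))
```

Call:
jog_arm(moves=[{"grip":-0.3,"translation":[0,0,0],"twist":[0,0,0]},{"grip":0.2,"translation":[0,0,0],"twist":[0,0,0]},{"grip":1,"translation":[0,0,0],"twist":[0,0,0]},{"grip":1,"translation":[0,0,0],"twist":[0,0,0]},{"grip":1,"translation":[0,0,0],"twist":[0,0,0]},{"grip":1,"translation":[0,0,0],"twist":[0,0,0]},{"grip":1,"translation":[0,0,0],"twist":[0,0,0]},{"grip":1,"translation":[0,0,0],"twist":[0,0,0]}], squeeze=60)

```text
clock: 2.45
eef_pos: [487.8, 272.1, 59.9]
tcp_rot: [3.141, -0.0, 2.038]
contact_force: [-1.5, -0.4, 5.8]
opening: 0.291
```

```bash
python3 - <<'E'
from h import *
snap('wrist','w3'); s=r.sense(); print(s['contact_force'],s['wrist_torque'],s['eef_pos'],s['opening'])
E
```

```text
[-1.35881595 -0.61840522  6.15578329] [-0.13677518  0.26311632 -0.00130033] [487.80944651 272.04964971  59.87953897] 0.2863084119366941
```

View pics/w3.png

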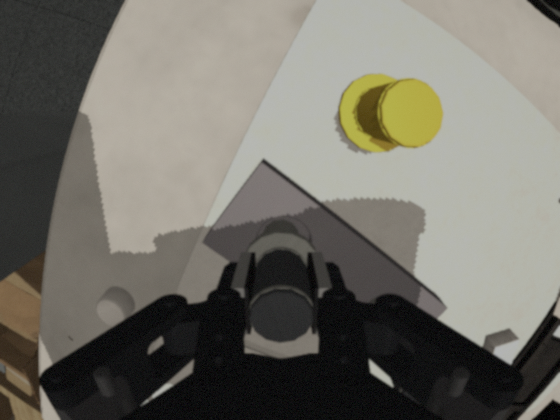

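Call:
jog_arm(moves=[{"grip":1,"translation":[0,0,-0.008],"twist":[0,0,0]},{"grip":1,"translation":[0,0,-0.015],"twist":[0,0,0]},{"grip":1,"translation":[0,0,-0.025],"twist":[0,0,0]},{"grip":1,"translation":[0,0,-0.03],"twist":[0,0,0]},{"grip":1,"translation":[0,0,-0.022],"twist":[0,0,0]},{"grip":1,"translation":[-0.02,-0.001,0],"twist":[0,0,0]},{"grip":1,"translation":[-0.035,-0.001,0],"twist":[0,0,0]},{"grip":1,"translation":[-0.038,-0.001,0],"twist":[0,0,0]},{"grip":1,"translation":[-0.038,-0.001,0],"twist":[0,0,0]},{"grip":1,"translation":[-0.038,-0.001,0],"twist":[0,0,0]}])

```text
clock: 3.33
eef_pos: [559.3, 117.3, 159.7]
tcp_rot: [-3.141, -0.0, 2.038]
contact_force: [0.3, 0.8, -2.3]
opening: 0.289
```

Call:
jog_arm(moves=[{"grip":1,"translation":[-0.038,-0.001,0],"twist":[0,0,0]},{"grip":1,"translation":[-0.038,-0.001,0],"twist":[0,0,0]},{"grip":1,"translation":[-0.038,-0.002,0],"twist":[0,0,0]},{"grip":1,"translation":[-0.035,-0.002,0],"twist":[0,0,0]},{"grip":1,"translation":[-0.02,-0.001,0],"twist":[0,0,0]},{"grip":1,"translation":[-0.005,0,0],"twist":[0,0,0]},{"grip":1,"translation":[0,0,0],"twist":[0,0,0]},{"grip":1,"translation":[0,0,0],"twist":[0,0,0]},{"grip":1,"translation":[0,0,0],"twist":[0,0,0]}])

```text
clock: 4.08
eef_pos: [630.6, -38.5, 159.2]
tcp_rot: [-3.141, -0.001, 2.038]
contact_force: [-0.6, 0.1, -2.7]
opening: 0.293
```

```bash
python3 - <<'E'
from h import *
snap('wrist','w4');s=r.sense(); print(s['contact_force'],s['wrist_torque'],s['eef_pos'],s['tcp_rot'])
snap('scene','s4')
E
```

```text
[-0.55465326  0.70237405 -3.05855164] [0.02155886 0.04574603 0.0348711 ] [630.66759151 -38.35989859 159.26479264] [-3.14115296e+00 -5.61363096e-04  2.03900375e+00]
```

View pics/w4.png

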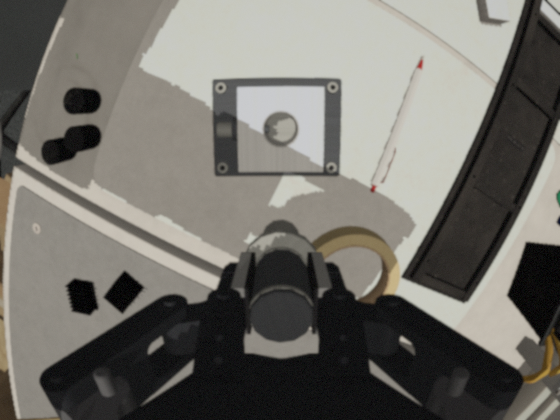

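View pics/s4.png

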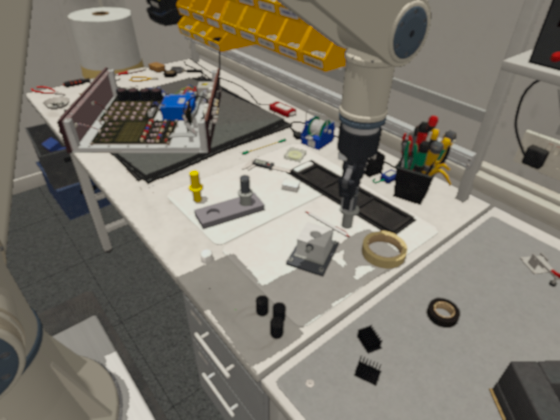

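```bash
python3 - <<'E'
from h import *
L=load('w4'); im=L['im']
cv2.imwrite('pics/w4z.png',cv2.cvtColor(cv2.resize(im[70:185,205:350],None,fx=5,fy=5,interpolation=cv2.INTER_CUBIC),cv2.COLOR_RGB2BGR))
cv2.imwrite('pics/w4g.png',cv2.cvtColor(cv2.resize(im[210:350,210:350],None,fx=4,fy=4,interpolation=cv2.INTER_CUBIC),cv2.COLOR_RGB2BGR))
E
```

```text
(no output)
```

View pics/w4z.png

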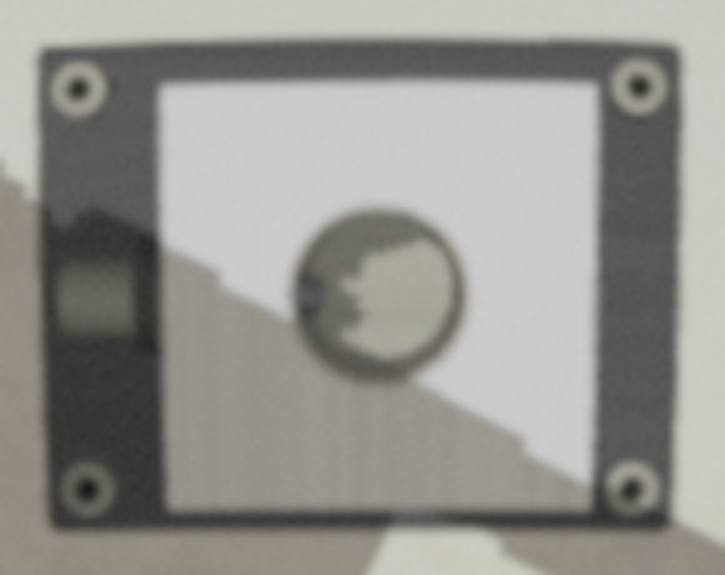

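View pics/w4g.png

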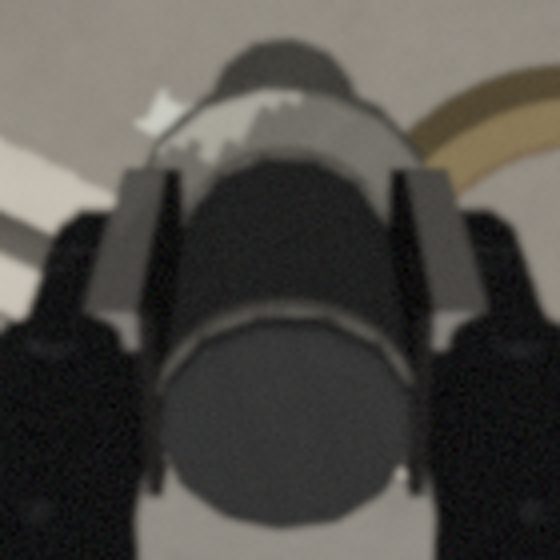

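```bash
python3 - <<'E'
from h import *
L=load('w4'); y=2.038
X=np.array([np.cos(y),np.sin(y)]);Y=np.array([np.sin(y),-np.cos(y)]) # tool x,y in world
tcp=np.array([630.67,-38.36])
def rep(n,u,v,z):
    q=castf(L,u,v,z)[:2]; print(n,q.round(1),'tool',((q-tcp)@X).round(1),((q-tcp)@Y).round(1))
f=lambda a,b:(205+(a+.5)/5-.5,70+(b+.5)/5-.5)
g=lambda a,b:(210+(a+.5)/4-.5,210+(b+.5)/4-.5)
rep('bore',*f(380,295.5),60)
for p in [(79,89),(639,86),(88,489),(632,489)]: rep('screw',*f(*p),10)
for p in [(159,84),(600,80),(165,513),(594,513)]: rep('blk',*f(*p),60)
for p in [(42,50),(678,48),(55,528),(668,524)]: rep('plate',*f(*p),10)
rep('plungerbody',*f(95,298),60-4.5+7)
rep('handle top c',*g(287,420),197.4)
rep('handle top far',*g(287,316),197.4);rep('handle top L',*g(160,420),197.4);rep('handle top R',*g(413,420),197.4)
rep('handle top near',*g(287,524),197.4)
rep('foot far',*g(285,40),107.4)
rep('collar far',*g(285,88),107.4+46)
E
```

```text
bore [602.1  18.1] tool 63.3 -0.1
screw [537.7  26.5] tool 99.7 -53.8
screw [626.5  71.5] tool 100.0 45.8
screw [570.7 -38.8] tool 26.6 -53.7
screw [659.7   6. ] tool 26.5 45.9
blk [558.6  32.2] tool 95.4 -32.6
blk [616.1  61.9] tool 96.0 32.2
blk [587.7 -25.7] tool 30.7 -32.7
blk [645.7   3.6] tool 30.7 32.4
plate [528.3  30.1] tool 107.3 -60.5
plate [629.5  81.2] tool 107.3 52.8
plate [568.2 -48.2] tool 19.4 -60.2
plate [668.8   3.4] tool 20.1 52.8
plungerbody [ 5.644e+02 -5.000e-01] tool 63.6 -42.1
handle top c [631.3 -38.6] tool -0.5 0.4
handle top far [626. -28.] tool 11.3 0.4
handle top L [620.4 -44.3] tool -0.7 -11.9
handle top R [642.3 -33.2] tool -0.7 12.7
handle top near [637.3 -50.4] tool -13.7 0.5
foot far [627.  -30.7] tool 8.5 0.2
collar far [622.9 -22.6] tool 17.6 0.2
```

Call:
jog_arm(moves=[{"grip":1,"translation":[0.0164,-0.0032,0.0092],"twist":[0,0,0]},{"grip":1,"translation":[0.0164,-0.0032,0.0092],"twist":[0,0,0]},{"grip":1,"translation":[0.0164,-0.0032,0.0092],"twist":[0,0,0]},{"grip":1,"translation":[0.0163,-0.0032,0.0092],"twist":[0,0,0]},{"grip":1,"translation":[0,0,0],"twist":[-0.07,0,0]},{"grip":1,"translation":[0,0,0],"twist":[-0.07,0,0]},{"grip":1,"translation":[0,0,0],"twist":[-0.07,0,0]},{"grip":1,"translation":[0,0,0],"twist":[-0.07,0,0]},{"grip":1,"translation":[0,0,0],"twist":[-0.07,0,0]},{"grip":1,"translation":[0,0,0],"twist":[0,0,0]}])

```text
clock: 5.02
eef_pos: [587.4, 13.6, 121.6]
tcp_rot: [2.791, -0.002, 2.038]
contact_force: [-0.7, -0.4, -3.2]
opening: 0.29
```

Call:
jog_arm(moves=[{"grip":1,"translation":[0,0,0],"twist":[0,0,0]},{"grip":1,"translation":[0,0,0],"twist":[0,0,0]}])

```text
clock: 5.18
eef_pos: [590.8, 13.5, 122.9]
tcp_rot: [2.793, 0.0, 2.038]
contact_force: [-0.7, 0.7, -2.7]
opening: 0.286
```

```bash
cat >> h.py <<'E'
BORE=np.array([602.1,18.1,60.]); YAW=2.038
PX=np.array([np.sin(YAW),-np.cos(YAW),0]);PY=np.array([np.cos(YAW),np.sin(YAW),0])
OFF=np.array([-2.0,0.3,51.9]) # foot centre in tool frame
def where(s=None,k=1):
    s=s or r.sense(); R=Ro.from_euler('xyz',s['tcp_rot']); p=np.array(s['eef_pos'])
    def b(q): q=q-BORE; return np.round([q@PX,q@PY,q[2]],1)
    F=p+R.apply(OFF); lo=p+R.apply(OFF+[0,-12,-1]); hi=p+R.apply(OFF+[0,12,-1])
    ax=R.apply([0,0,-1]); f=np.array(s['contact_force'])
    print('t',round(s['clock'],2),'foot',b(F),'lo',b(lo),'hi',b(hi),'lean x,y deg',np.degrees([np.arcsin(ax@PX),np.arcsin(ax@PY)]).round(2),'f',np.round([f@PX,f@PY,f[2]],1), 'tq',np.round([s['wrist_torque']@PX,s['wrist_torque']@PY],2))
E
python3 - <<'E'
from h import *
where(); snap('wrist','w5'); snap('scene','s5')
im=load('s5')['im']
cv2.imwrite('pics/s5z.png',cv2.cvtColor(cv2.resize(im[170:290,260:400],None,fx=5,fy=5,interpolation=cv2.INTER_CUBIC),cv2.COLOR_RGB2BGR))
E
```

```text
t 5.18 foot [ 5.9 -1.1 14.3] lo [-5.7 -1.1 11.1] hi [16.8 -1.1 19.3] lean x,y deg [-19.98   0.  ] f [-0.3  1.  -2.7] tq [0.03 0.31]
```

View pics/s5z.png

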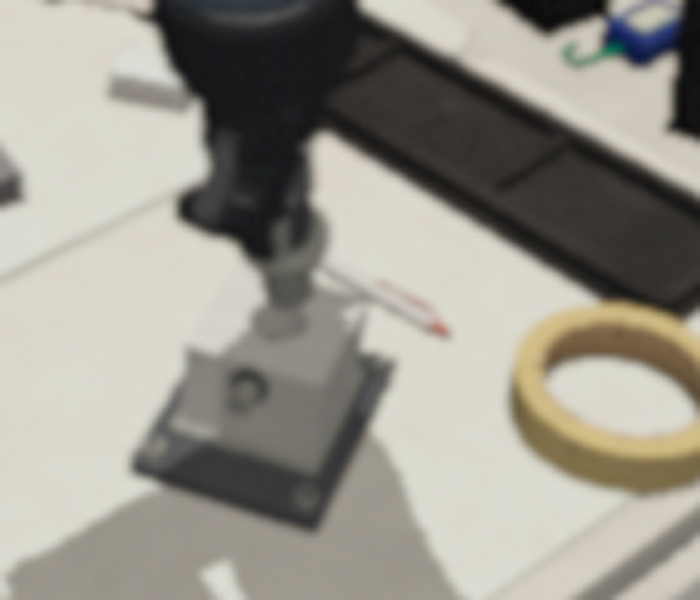

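View pics/w5.png

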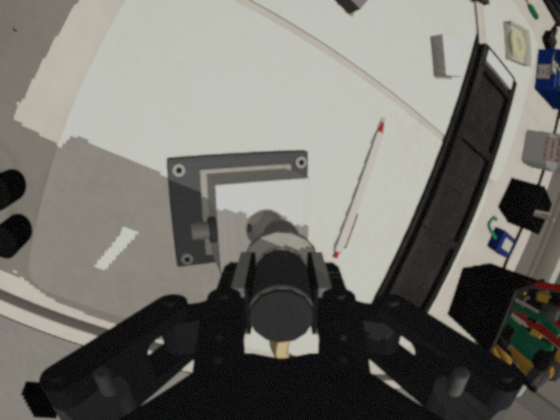

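```bash
python3 - <<'E'
from h import *
im=load('w5')['im']
cv2.imwrite('pics/w5z.png',cv2.cvtColor(cv2.resize(im[165:305,190:330],None,fx=4.2,fy=4.2,interpolation=cv2.INTER_CUBIC),cv2.COLOR_RGB2BGR))
s=r.sense()
L=load('w5'); R=Ro.from_euler('xyz',s['tcp_rot']); p=s['eef_pos']
for z in (50.9,): print([np.round(projf(L,p+R.apply([-2+12*np.cos(a),.3+12*np.sin(a),z])),1).tolist() for a in (0,np.pi/4,-np.pi/4,-np.pi/2,np.pi/2)])
print([np.round((np.array(projf(L,BORE+13.8*(np.cos(a)*PX+np.sin(a)*PY)))-[190,165])*4.2,0).tolist() for a in np.arange(0,6.3,np.pi/4)])
print([np.round((np.array(projf(L,p+R.apply([-2+12*np.cos(a),.3+12*np.sin(a),50.9])))-[190,165])*4.2,0).tolist() for a in np.arange(0,6.3,np.pi/4)])
E
```

```text
[[281.4, 218.2], [294.9, 223.5], [268.0, 223.5], [262.7, 236.1], [300.2, 236.1]]
[[396.0, 254.0], [373.0, 199.0], [314.0, 181.0], [255.0, 212.0], [232.0, 273.0], [259.0, 327.0], [317.0, 343.0], [373.0, 312.0], [396.0, 254.0]]
[[384.0, 224.0], [441.0, 246.0], [463.0, 298.0], [439.0, 350.0], [384.0, 371.0], [329.0, 350.0], [305.0, 298.0], [327.0, 246.0], [384.0, 224.0]]
```

View pics/w5z.png

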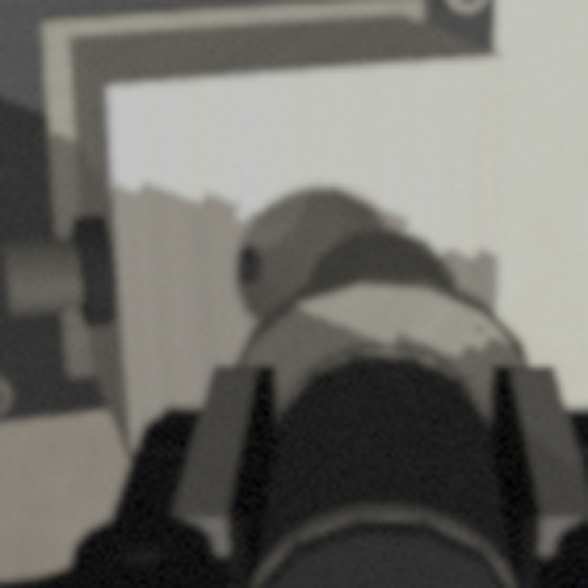

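Call:
jog_arm(moves=[{"grip":1,"translation":[0.0008,-0.0009,0.0039],"twist":[0,0,0]},{"grip":1,"translation":[0.0007,-0.0009,0.0039],"twist":[0,0,0]},{"grip":1,"translation":[0,-0.0007,0.0019],"twist":[0,0,0]},{"grip":1,"translation":[0,0,0],"twist":[0,0,0]},{"grip":1,"translation":[0,0,0],"twist":[0,0,0]}])

```text
clock: 5.7
eef_pos: [590.4, 15.0, 112.1]
tcp_rot: [2.792, -0.0, 2.038]
contact_force: [-0.2, -1.2, -2.9]
opening: 0.288
```

```bash
sed -i 's/^OFF=.*/OFF=np.array([-3.0,0.3,51.9]); BORE=BORE+0.6*PX-0.6*PY/' h.py
python3 - <<'E'
from h import *
where(); snap('wrist','w6'); where()
im=load('w6')['im']
cv2.imwrite('pics/w6z.png',cv2.cvtColor(cv2.resize(im[165:305,190:330],None,fx=4.2,fy=4.2,interpolation=cv2.INTER_CUBIC),cv2.COLOR_RGB2BGR))
E
```

```text
t 5.7 foot [5.6 0.1 3.4] lo [-6.1  0.1  0.2] hi [16.5  0.1  8.4] lean x,y deg [-2.001e+01 -2.000e-02] f [-0.7 -1.  -2.9] tq [0.04 0.33]
t 5.75 foot [ 5.7 -0.1  3.7] lo [-5.9 -0.1  0.5] hi [16.6 -0.1  8.7] lean x,y deg [-2.003e+01 -1.000e-02] f [ 0.1 -0.4 -2.7] tq [0.03 0.33]
```

View pics/w6z.png

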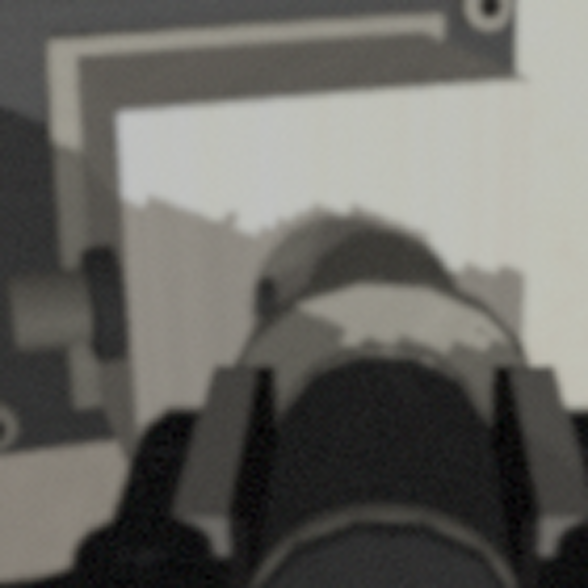

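```bash
python3 - <<'E'
from h import *
s=r.sense(); L=load('w6'); R=Ro.from_euler('xyz',s['tcp_rot']); p=s['eef_pos']
print('bore',[np.round((np.array(projf(L,BORE+13.8*(np.cos(a)*PX+np.sin(a)*PY)))-[190,165])*4.2,0).tolist() for a in np.arange(0,3.2,np.pi/4)])
print('foot',[np.round((np.array(projf(L,p+R.apply(OFF+[12*np.cos(a),12*np.sin(a),-1])))-[190,165])*4.2,0).tolist() for a in np.arange(0,6.3,np.pi/4)])
E
```

```text
bore [[423.0, 288.0], [399.0, 232.0], [338.0, 214.0], [277.0, 246.0], [252.0, 310.0]]
foot [[382.0, 231.0], [439.0, 253.0], [461.0, 305.0], [437.0, 357.0], [382.0, 377.0], [327.0, 357.0], [303.0, 305.0], [326.0, 253.0], [382.0, 231.0]]
```

Call:
jog_arm(moves=[{"grip":1,"translation":[0,-0.0003,0.0009],"twist":[0,0,0]},{"grip":1,"translation":[0,-0.0003,0.0008],"twist":[0,0,0]},{"grip":1,"translation":[0,-0.0003,0.0008],"twist":[0,0,0]},{"grip":1,"translation":[0,0,0],"twist":[0,0,0]}])

```text
clock: 6.08
eef_pos: [590.5, 14.8, 109.7]
tcp_rot: [2.792, -0.0, 2.038]
contact_force: [-0.1, 0.7, -3.2]
opening: 0.291
```

Call:
jog_arm(moves=[{"grip":1,"translation":[0,-0.0003,0.0009],"twist":[0,0,0]},{"grip":1,"translation":[0,-0.0003,0.0008],"twist":[0,0,0]},{"grip":1,"translation":[0,-0.0003,0.0008],"twist":[0,0,0]},{"grip":1,"translation":[0,0,0],"twist":[0,0,0]}])

```text
clock: 6.42
eef_pos: [590.9, 14.8, 107.5]
tcp_rot: [2.791, 0.0, 2.038]
contact_force: [-0.9, -0.7, 1.5]
opening: 0.292
```

```bash
python3 - <<'E'
from h import *
where(); snap('wrist','w7'); where()
im=load('w7')['im']
cv2.imwrite('pics/w7z.png',cv2.cvtColor(cv2.resize(im[165:305,190:330],None,fx=4.2,fy=4.2,interpolation=cv2.INTER_CUBIC),cv2.COLOR_RGB2BGR))
E
```

```text
t 6.42 foot [ 6.  -0.3 -1.2] lo [-5.6 -0.3 -4.3] hi [17.  -0.3  3.9] lean x,y deg [-2.009e+01  2.000e-02] f [-1.2 -0.3  1.5] tq [0.02 0.26]
t 6.47 foot [ 6.  -0.3 -1.1] lo [-5.6 -0.3 -4.3] hi [16.9 -0.3  3.9] lean x,y deg [-2.009e+01  2.000e-02] f [-2.1  1.1  2.2] tq [0.05 0.25]
```

View pics/w7z.png

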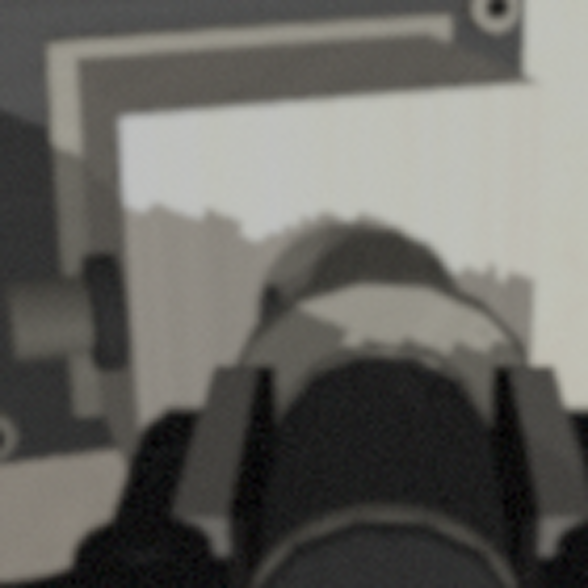

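Call:
jog_arm(moves=[{"grip":1,"translation":[0,-0.0006,-0.0006],"twist":[0,0,0]},{"grip":1,"translation":[0,-0.0007,-0.0003],"twist":[0,0,0]},{"grip":1,"translation":[0,-0.0007,-0.0003],"twist":[0,0,0]},{"grip":1,"translation":[0,0,0],"twist":[0,0,0]}])

```text
clock: 6.8
eef_pos: [588.2, 13.8, 107.4]
tcp_rot: [2.792, -0.0, 2.038]
contact_force: [-0.2, -0.1, -1.8]
opening: 0.295
```

```bash
python3 - <<'E'
from h import *
where()
E
```

```text
t 6.8 foot [ 3.1  0.1 -1.3] lo [-8.5  0.1 -4.4] hi [14.   0.1  3.8] lean x,y deg [-2.002e+01 -1.000e-02] f [-0.2  0.  -1.8] tq [0.01 0.26]
```

Call:
jog_arm(moves=[{"grip":1,"translation":[0,-0.0005,-0.0002],"twist":[0,0,0]},{"grip":1,"translation":[0,-0.0005,-0.0002],"twist":[0,0,0]},{"grip":1,"translation":[0,0,0],"twist":[0,0,0]}])

```text
clock: 7.05
eef_pos: [587.8, 13.3, 107.8]
tcp_rot: [2.791, 0.0, 2.038]
contact_force: [1.6, 0.9, -2.6]
opening: 0.289
```

```bash
python3 - <<'E'
from h import *
where()
E
```

```text
t 7.05 foot [ 2.6 -0.2 -0.9] lo [-9.1 -0.2 -4.1] hi [13.5 -0.2  4.2] lean x,y deg [-2.007e+01  1.000e-02] f [ 1.8  0.1 -2.6] tq [0.04 0.  ]
```

Call:
jog_arm(moves=[{"grip":1,"translation":[0,-0.0005,0],"twist":[0,0,0]},{"grip":1,"translation":[0,-0.0005,0],"twist":[0,0,0]},{"grip":1,"translation":[0,0,0],"twist":[0,0,0]}])

```text
clock: 7.3
eef_pos: [587.1, 12.9, 107.6]
tcp_rot: [2.791, 0.0, 2.038]
contact_force: [3.1, 1.8, -2.7]
opening: 0.287
```

```bash
python3 - <<'E'
from h import *
where()
E
```

```text
t 7.3 foot [ 1.8 -0.3 -1.1] lo [-9.8 -0.3 -4.2] hi [12.7 -0.3  4. ] lean x,y deg [-2.009e+01  2.000e-02] f [ 3.6  0.2 -2.7] tq [ 0.13 -0.36]
```

Call:
jog_arm(moves=[{"grip":1,"translation":[0,-0.0005,0],"twist":[0,0,0]},{"grip":1,"translation":[0,-0.0005,0],"twist":[0,0,0]},{"grip":1,"translation":[0,0,0],"twist":[0,0,0]}])

```text
clock: 7.55
eef_pos: [586.4, 12.5, 107.4]
tcp_rot: [2.791, 0.0, 2.038]
contact_force: [2.4, 2.5, 0.4]
opening: 0.285
```

```bash
python3 - <<'E'
from h import *
where()
E
```

```text
t 7.55 foot [ 0.9 -0.3 -1.3] lo [-10.7  -0.3  -4.5] hi [11.9 -0.3  3.8] lean x,y deg [-20.11   0.03] f [3.3 1.2 0.4] tq [ 0.21 -0.54]
```

Call:
jog_arm(moves=[{"grip":1,"translation":[0.0004,0,0],"twist":[0,0,0]},{"grip":1,"translation":[0,0,0],"twist":[0,0,0]},{"grip":1,"translation":[0,0,0],"twist":[0,0,0]}])

```text
clock: 7.8
eef_pos: [586.2, 12.7, 107.3]
tcp_rot: [2.791, 0.001, 2.038]
contact_force: [2.7, 1.5, 0.7]
opening: 0.292
```

```bash
python3 - <<'E'
from h import *
where(); snap('wrist','w8'); where()
im=load('w8')['im']
cv2.imwrite('pics/w8z.png',cv2.cvtColor(cv2.resize(im[165:305,190:330],None,fx=4.2,fy=4.2,interpolation=cv2.INTER_CUBIC),cv2.COLOR_RGB2BGR))
E
```

```text
t 7.8 foot [ 0.9 -0.  -1.4] lo [-10.7  -0.   -4.5] hi [11.8 -0.   3.7] lean x,y deg [-20.09   0.04] f [3.1 0.1 0.7] tq [-0.11 -0.6 ]
t 7.85 foot [ 0.9 -0.  -1.3] lo [-10.7  -0.   -4.5] hi [11.8 -0.   3.7] lean x,y deg [-20.1    0.04] f [ 2.7 -0.1  0.3] tq [-0.08 -0.62]
```

View pics/w8z.png

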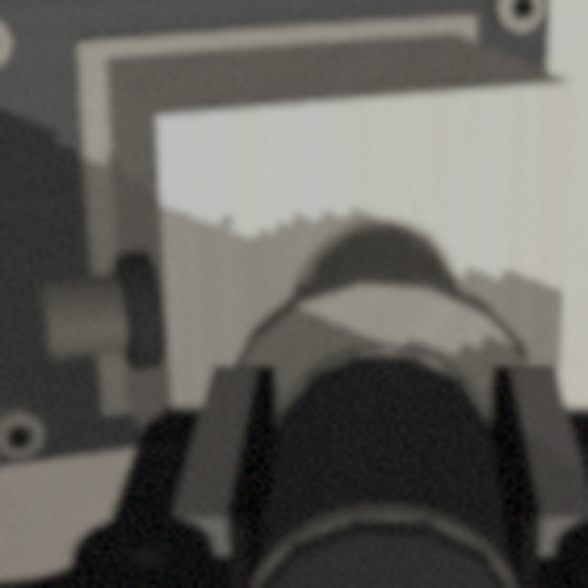

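Call:
jog_arm(moves=[{"grip":1,"translation":[0,0.0002,-0.0005],"twist":[0,0,0]},{"grip":1,"translation":[0,0,0],"twist":[0,0,0]},{"grip":1,"translation":[0,0,0],"twist":[0,0,0]}])

```text
clock: 8.1
eef_pos: [585.8, 12.8, 107.5]
tcp_rot: [2.792, 0.0, 2.038]
contact_force: [3.0, 0.5, -1.0]
opening: 0.289
```

```bash
python3 - <<'E'
from h import *
where(); c=r.calibration('scene'); print(c['fx'],-np.array(c['R']).T@c['t'])
E
```

```text
t 8.1 foot [ 0.5  0.2 -1.2] lo [-11.1   0.2  -4.3] hi [11.5  0.2  3.9] lean x,y deg [-2.005e+01  1.000e-02] f [ 2.9 -0.9 -1. ] tq [-0.26 -0.55]
403.6793046415868 [ 104.45327032 -448.74994668  650.4470827 ]
```

Call:
jog_arm(moves=[{"grip":1,"translation":[-0.0002,0.0002,-0.0005],"twist":[0,0,0]},{"grip":1,"translation":[0,0,0],"twist":[0,0,0]},{"grip":1,"translation":[0,0,0],"twist":[0,0,0]}])

```text
clock: 8.35
eef_pos: [585.7, 12.7, 107.9]
tcp_rot: [2.792, -0.0, 2.038]
contact_force: [4.0, 0.9, -2.3]
opening: 0.289
```

```bash
python3 - <<'E'
from h import *
where()
E
```

```text
t 8.35 foot [ 0.4  0.2 -0.7] lo [-11.2   0.2  -3.9] hi [11.3  0.2  4.3] lean x,y deg [-2.003e+01 -1.000e-02] f [ 4.  -1.  -2.3] tq [-0.14 -0.48]
```

Call:
jog_arm(moves=[{"grip":1,"translation":[0,-0.0005,-0.0002],"twist":[0,0,0]},{"grip":1,"translation":[0,0,0],"twist":[0,0,0]},{"grip":1,"translation":[0,0,0],"twist":[0,0,0]}])

```text
clock: 8.6
eef_pos: [585.3, 12.5, 108.0]
tcp_rot: [2.792, -0.0, 2.038]
contact_force: [3.9, 1.8, -2.9]
opening: 0.292
```

```bash
python3 - <<'E'
from h import *
where()
E
```

```text
t 8.6 foot [-0.1  0.1 -0.6] lo [-11.7   0.2  -3.8] hi [10.8  0.1  4.4] lean x,y deg [-20.04  -0.  ] f [ 4.3 -0.2 -2.9] tq [-0.1  -0.46]
```

Call:
jog_arm(moves=[{"grip":1,"translation":[0,0.00177,0.00044],"twist":[0.035,0,0]},{"grip":1,"translation":[0,0.00177,0.00044],"twist":[0.035,0,0]},{"grip":1,"translation":[0,0.00177,0.00044],"twist":[0.035,0,0]},{"grip":1,"translation":[0,0,0],"twist":[0,0,0]},{"grip":1,"translation":[0,0,0],"twist":[0,0,0]}])

```text
clock: 9.02
eef_pos: [590.9, 15.2, 108.7]
tcp_rot: [2.896, 0.001, 2.039]
contact_force: [2.8, 1.6, 1.9]
opening: 0.284
```

```bash
python3 - <<'E'
from h import *
where()
E
```

```text
t 9.02 foot [ 1.   0.  -1.5] lo [-10.9   0.   -3.5] hi [12.4  0.   2.4] lean x,y deg [-14.1    0.02] f [3.2 0.1 1.9] tq [-0.2  -0.65]
```

```bash
python3 - <<'E'
from h import *
snap('wrist','w9'); where(); snap('scene','s9')
im=load('w9')['im']
cv2.imwrite('pics/w9z.png',cv2.cvtColor(cv2.resize(im[200:260,240:320],None,fx=9,fy=9,interpolation=cv2.INTER_CUBIC),cv2.COLOR_RGB2BGR))
im=load('s9')['im']
cv2.imwrite('pics/s9z.png',cv2.cvtColor(cv2.resize(im[200:260,280:350],None,fx=9,fy=9,interpolation=cv2.INTER_CUBIC),cv2.COLOR_RGB2BGR))
s=r.sense(); L=load('w9'); R=Ro.from_euler('xyz',s['tcp_rot']); p=s['eef_pos']
print('bore',[np.round((np.array(projf(L,BORE+13.8*(np.cos(a)*PX+np.sin(a)*PY)))-[240,200])*9,0).tolist() for a in np.arange(0,3.2,np.pi/4)])
print('foot',[np.round((np.array(projf(L,p+R.apply(OFF+[12*np.cos(a),12*np.sin(a),-1])))-[240,200])*9,0).tolist() for a in np.arange(-np.pi/2,1.6,np.pi/4)])
E
```

```text
t 9.07 foot [ 0.7 -0.  -1.6] lo [-11.2  -0.   -3.5] hi [12.1 -0.   2.3] lean x,y deg [-14.11   0.02] f [ 3.2 -0.7  0.3] tq [-0.17 -0.63]
bore [[543.0, 323.0], [492.0, 199.0], [357.0, 155.0], [220.0, 221.0], [165.0, 357.0]]
foot [[190.0, 337.0], [237.0, 224.0], [358.0, 177.0], [480.0, 225.0], [527.0, 337.0]]
```

View pics/w9z.png

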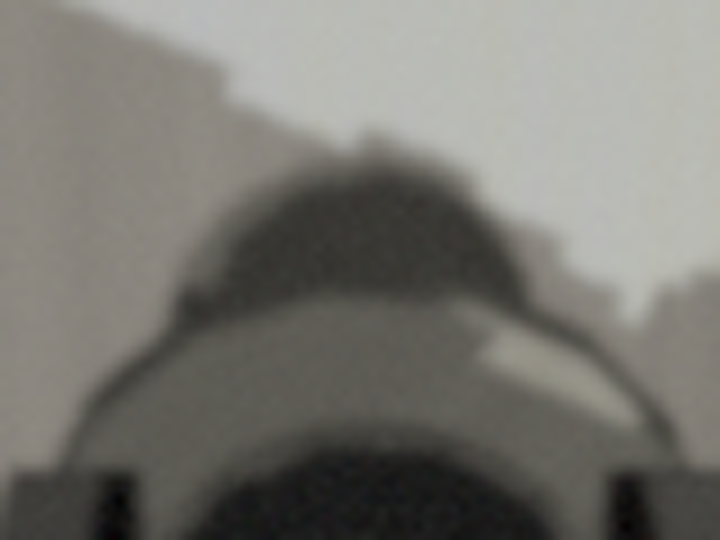

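View pics/s9z.png

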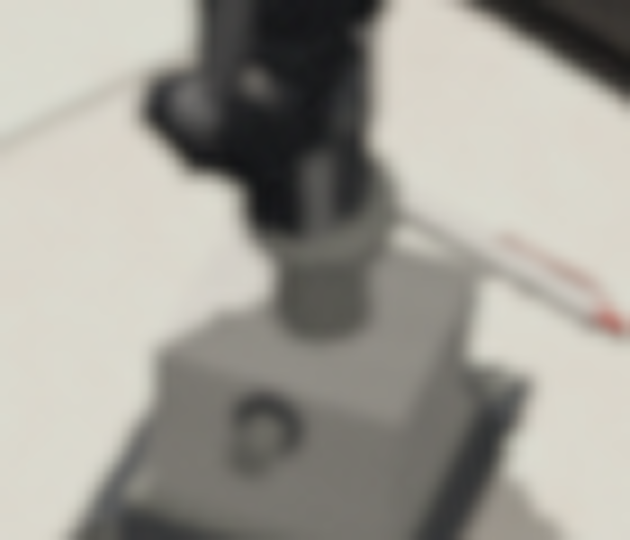

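Call:
jog_arm(moves=[{"grip":1,"translation":[0,0.0001,-0.0005],"twist":[0,0,0]},{"grip":1,"translation":[0,-0.0005,-0.0001],"twist":[0,0,0]},{"grip":1,"translation":[0,-0.0005,-0.0001],"twist":[0,0,0]},{"grip":1,"translation":[0,0,0],"twist":[0,0,0]},{"grip":1,"translation":[0,0,0],"twist":[0,0,0]}], squeeze=100)

```text
clock: 9.53
eef_pos: [589.1, 14.4, 108.8]
tcp_rot: [2.897, -0.0, 2.038]
contact_force: [3.8, 1.9, -3.6]
opening: 0.28
```

```bash
python3 - <<'E'
from h import *
where()
E
```

```text
t 9.53 foot [-1.   0.2 -1.5] lo [-12.9   0.2  -3.4] hi [10.4  0.1  2.4] lean x,y deg [-1.403e+01 -1.000e-02] f [ 4.2  0.  -3.6] tq [ 0.04 -0.74]
```

Call:
jog_arm(moves=[{"grip":1,"translation":[0,-0.0005,-0.0001],"twist":[0,0,0]},{"grip":1,"translation":[0,0,0],"twist":[0,0,0]},{"grip":1,"translation":[0,0,0],"twist":[0,0,0]}])

```text
clock: 9.78
eef_pos: [588.9, 14.3, 108.8]
tcp_rot: [2.896, -0.0, 2.038]
contact_force: [4.8, 2.8, -3.4]
opening: 0.28
```

```bash
python3 - <<'E'
from h import *
where()
E
```

```text
t 9.78 foot [-1.2  0.1 -1.4] lo [-13.1   0.1  -3.4] hi [10.2  0.1  2.5] lean x,y deg [-14.05  -0.  ] f [ 5.6  0.3 -3.4] tq [ 0.11 -0.94]
```

Call:
jog_arm(moves=[{"grip":1,"translation":[0,0.00177,0.0004],"twist":[0.035,0,0]},{"grip":1,"translation":[0,0.00177,0.0004],"twist":[0.035,0,0]},{"grip":1,"translation":[0,0,0],"twist":[0,0,0]},{"grip":1,"translation":[0,0,0],"twist":[0,0,0]}])

```text
clock: 10.12
eef_pos: [592.9, 16.0, 109.3]
tcp_rot: [2.966, 0.001, 2.038]
contact_force: [3.2, 0.8, -0.5]
opening: 0.281
```

```bash
sed -i 's/^OFF=np.array(\[-3.0,0.3/OFF=np.array([-3.0,1.6/' h.py; python3 - <<'E'
from h import *
where()
E
```

```text
t 10.12 foot [ 0.9 -0.2 -1.5] lo [-11.   -0.2  -2.6] hi [12.6 -0.2  1.6] lean x,y deg [-10.08   0.04] f [ 3.2 -0.7 -0.5] tq [-0.22 -0.87]
```

Call:
jog_arm(moves=[{"grip":1,"translation":[0,-0.0005,-0.0003],"twist":[0,0,0]},{"grip":1,"translation":[0,-0.0005,0],"twist":[0,0,0]},{"grip":1,"translation":[0,0,0],"twist":[0,0,0]},{"grip":1,"translation":[0,0,0],"twist":[0,0,0]}])

```text
clock: 10.45
eef_pos: [591.9, 15.3, 109.5]
tcp_rot: [2.964, 0.001, 2.037]
contact_force: [6.5, 2.4, -1.1]
opening: 0.28
```

```bash
python3 - <<'E'
from h import *
where()
snap('wrist','w10')
im=load('w10')['im']
cv2.imwrite('pics/w10z.png',cv2.cvtColor(cv2.resize(im[200:260,240:320],None,fx=9,fy=9,interpolation=cv2.INTER_CUBIC),cv2.COLOR_RGB2BGR))
s=r.sense(); L=load('w10'); R=Ro.from_euler('xyz',s['tcp_rot']); p=s['eef_pos']
print('bore',[np.round((np.array(projf(L,BORE+13.8*(np.cos(a)*PX+np.sin(a)*PY)))-[240,200])*9,0).tolist() for a in np.arange(0,3.2,np.pi/4)])
print('foot',[np.round((np.array(projf(L,p+R.apply(OFF+[12*np.cos(a),12*np.sin(a),-1])))-[240,200])*9,0).tolist() for a in np.arange(-np.pi/2,1.6,np.pi/4)])
E
```

```text
t 10.45 foot [-0.3 -0.3 -1.3] lo [-12.3  -0.3  -2.5] hi [11.3 -0.3  1.8] lean x,y deg [-10.15   0.04] f [ 6.9 -0.8 -1.1] tq [-0.09 -1.38]
bore [[581.0, 320.0], [528.0, 195.0], [392.0, 148.0], [254.0, 211.0], [199.0, 346.0]]
foot [[215.0, 335.0], [263.0, 223.0], [385.0, 175.0], [506.0, 223.0], [553.0, 335.0]]
```

View pics/w10z.png

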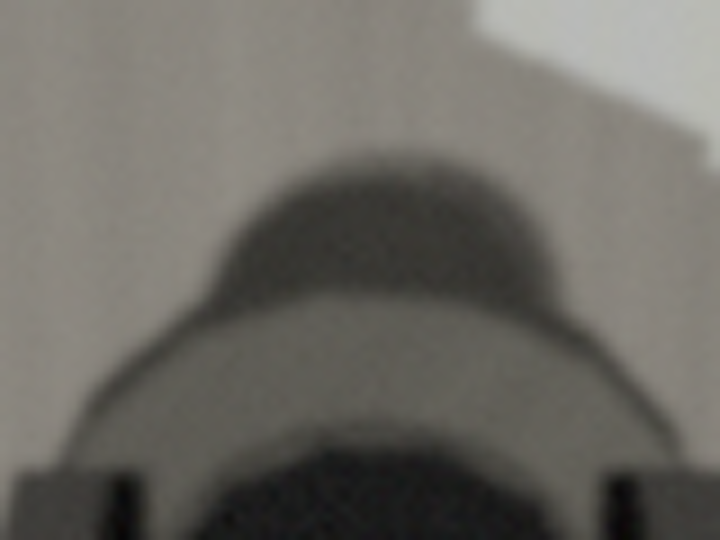

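Call:
jog_arm(moves=[{"grip":1,"translation":[0,0.0017,0.0004],"twist":[0.035,0,0]},{"grip":1,"translation":[0,0.0017,0.0004],"twist":[0.035,0,0]},{"grip":1,"translation":[0,0,0],"twist":[0,0,0]},{"grip":1,"translation":[0,0,0],"twist":[0,0,0]}])

```text
clock: 10.83
eef_pos: [595.0, 17.0, 109.1]
tcp_rot: [3.035, 0.001, 2.038]
contact_force: [6.3, 2.7, 0.0]
opening: 0.283
```

```bash
python3 - <<'E'
from h import *
where()
E
```

```text
t 10.83 foot [-0.3 -0.2 -2.4] lo [-12.4  -0.2  -2.7] hi [11.5 -0.2 -0.1] lean x,y deg [-6.09  0.03] f [ 6.9 -0.5  0. ] tq [-0.21 -1.36]
```

Call:
jog_arm(moves=[{"grip":1,"translation":[0,0.0018,0.0004],"twist":[0.035,0,0]},{"grip":1,"translation":[0,0,0],"twist":[0,0,0]},{"grip":1,"translation":[0,0,0],"twist":[0,0,0]}])

```text
clock: 11.08
eef_pos: [596.6, 17.8, 108.9]
tcp_rot: [3.07, 0.001, 2.038]
contact_force: [6.2, 2.2, 0.5]
opening: 0.281
```

```bash
python3 - <<'E'
from h import *
where()
E
```

```text
t 11.08 foot [-0.4 -0.2 -2.8] lo [-12.4  -0.2  -2.6] hi [11.5 -0.2 -0.9] lean x,y deg [-4.09  0.03] f [ 6.5 -0.8  0.5] tq [-0.14 -1.31]
```

Call:
jog_arm(moves=[{"grip":1,"translation":[0,0.0018,0.0004],"twist":[0.035,0,0]},{"grip":1,"translation":[0,0.0018,0.0004],"twist":[0.036,0,0]},{"grip":1,"translation":[0,0,0],"twist":[0,0,0]},{"grip":1,"translation":[0,0,0],"twist":[0,0,0]}])

```text
clock: 11.42
eef_pos: [599.7, 19.5, 108.0]
tcp_rot: [-3.141, 0.0, 2.038]
contact_force: [5.3, 2.2, -0.6]
opening: 0.278
```

```bash
python3 - <<'E'
from h import *
where()
snap('wrist','w11')
im=load('w11')['im']
cv2.imwrite('pics/w11z.png',cv2.cvtColor(cv2.resize(im[200:260,240:320],None,fx=9,fy=9,interpolation=cv2.INTER_CUBIC),cv2.COLOR_RGB2BGR))
E
```

```text
t 11.42 foot [-0.6 -0.1 -3.9] lo [-12.6  -0.1  -2.9] hi [11.4 -0.1 -2.9] lean x,y deg [0.01 0.02] f [ 5.8 -0.4 -0.6] tq [-0.18 -1.42]
```

View pics/w11z.png

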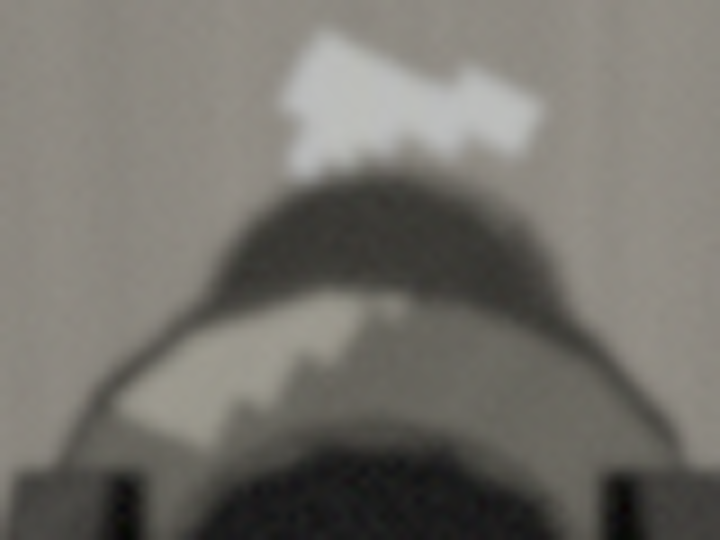

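Call:
jog_arm(moves=[{"grip":1,"translation":[0,0,0.0008],"twist":[0,0,0]},{"grip":1,"translation":[0,0,0.0008],"twist":[0,0,0]},{"grip":1,"translation":[0,0,0.0008],"twist":[0,0,0]},{"grip":1,"translation":[0,0,0],"twist":[0,0,0]}])

```text
clock: 11.8
eef_pos: [599.6, 19.4, 105.8]
tcp_rot: [3.141, 0.0, 2.037]
contact_force: [6.6, 2.4, -1.2]
opening: 0.283
```

```bash
python3 - <<'E'
from h import *
where()
E
```

```text
t 11.8 foot [-0.6 -0.1 -6.1] lo [-12.6  -0.1  -5.1] hi [11.4 -0.1 -5.1] lean x,y deg [-0.06  0.01] f [ 7.  -0.8 -1.2] tq [-0.02 -1.46]
```

Call:
jog_arm(moves=[{"grip":1,"translation":[0,0,0.0008],"twist":[0,0,0]},{"grip":1,"translation":[0,0,0.0008],"twist":[0,0,0]},{"grip":1,"translation":[0,0,0.0008],"twist":[0,0,0]},{"grip":1,"translation":[0,0,0],"twist":[0,0,0]}])

```text
clock: 12.13
eef_pos: [599.7, 19.4, 103.5]
tcp_rot: [3.14, 0.0, 2.037]
contact_force: [5.9, 2.3, 0.2]
opening: 0.285
```

```bash
python3 - <<'E'
from h import *
where()
E
```

```text
t 12.13 foot [-0.5 -0.1 -8.4] lo [-12.5  -0.1  -7.4] hi [11.5 -0.1 -7.4] lean x,y deg [-0.07  0.02] f [ 6.3 -0.6  0.2] tq [-0.06 -1.34]
```

Call:
jog_arm(moves=[{"grip":1,"translation":[0,0.0001,0.001],"twist":[0,0,0]},{"grip":1,"translation":[0,0,0.001],"twist":[0,0,0]},{"grip":1,"translation":[0,0,0.001],"twist":[0,0,0]},{"grip":1,"translation":[0,0,0.001],"twist":[0,0,0]},{"grip":1,"translation":[0,0,0.001],"twist":[0,0,0]}])

```text
clock: 12.55
eef_pos: [599.7, 19.4, 98.6]
tcp_rot: [3.141, 0.0, 2.037]
contact_force: [5.6, 2.8, 0.8]
opening: 0.283
```

```bash
python3 - <<'E'
from h import *
where()
E
```

```text
t 12.55 foot [ -0.5  -0.2 -13.3] lo [-12.5  -0.2 -12.3] hi [ 11.5  -0.2 -12.3] lean x,y deg [-0.06  0.02] f [6.2 0.  0.8] tq [-0.01 -1.17]
```

Call:
jog_arm(moves=[{"grip":1,"translation":[0,0,0.001],"twist":[0,0,0]},{"grip":1,"translation":[0,0,0.001],"twist":[0,0,0]},{"grip":1,"translation":[0,0,0.001],"twist":[0,0,0]},{"grip":1,"translation":[0,0,0.001],"twist":[0,0,0]},{"grip":1,"translation":[0,0,0.001],"twist":[0,0,0]}])

```text
clock: 12.97
eef_pos: [599.8, 19.4, 93.7]
tcp_rot: [3.14, 0.0, 2.037]
contact_force: [6.0, 3.0, 1.4]
opening: 0.283
```

```bash
python3 - <<'E'
from h import *
where()
E
```

```text
t 12.97 foot [ -0.5  -0.2 -18.2] lo [-12.5  -0.2 -17.3] hi [ 11.5  -0.2 -17.2] lean x,y deg [-0.06  0.02] f [ 6.7 -0.1  1.4] tq [ 0.02 -1.23]
```

Call:
jog_arm(moves=[{"grip":1,"translation":[0,0.0001,0.001],"twist":[0,0,0]},{"grip":1,"translation":[0,0,0.001],"twist":[0,0,0]},{"grip":1,"translation":[0,0,0.001],"twist":[0,0,0]},{"grip":1,"translation":[0,0,0.001],"twist":[0,0,0]},{"grip":1,"translation":[0,0,0.001],"twist":[0,0,0]},{"grip":1,"translation":[0,0,0.001],"twist":[0,0,0]}])

```text
clock: 13.47
eef_pos: [599.8, 19.5, 87.6]
tcp_rot: [3.141, 0.0, 2.037]
contact_force: [4.8, 2.5, 1.1]
opening: 0.279
```

```bash
python3 - <<'E'
from h import *
where()
E
```

```text
t 13.47 foot [ -0.4  -0.2 -24.3] lo [-12.4  -0.1 -23.3] hi [ 11.6  -0.2 -23.3] lean x,y deg [-0.05  0.02] f [5.4 0.1 1.1] tq [-0.07 -1.14]
```

Call:
jog_arm(moves=[{"grip":1,"translation":[0,0,0.001],"twist":[0,0,0]},{"grip":1,"translation":[0,0,0.001],"twist":[0,0,0]},{"grip":1,"translation":[0,0,0.001],"twist":[0,0,0]},{"grip":1,"translation":[0,0,0.001],"twist":[0,0,0]},{"grip":1,"translation":[0,0,0.001],"twist":[0,0,0]},{"grip":1,"translation":[0,0,0.001],"twist":[0,0,0]}])

```text
clock: 13.97
eef_pos: [599.8, 19.4, 81.7]
tcp_rot: [3.141, 0.0, 2.037]
contact_force: [4.6, 2.1, 1.6]
opening: 0.285
```

```bash
python3 - <<'E'
from h import *
where()
E
```

```text
t 13.97 foot [ -0.4  -0.2 -30.2] lo [-12.4  -0.2 -29.3] hi [ 11.6  -0.2 -29.2] lean x,y deg [-0.06  0.02] f [ 5.  -0.2  1.6] tq [-0.04 -1.12]
```

Call:
jog_arm(moves=[{"grip":1,"translation":[0,0,0.001],"twist":[0,0,0]},{"grip":1,"translation":[0,0,0.001],"twist":[0,0,0]},{"grip":1,"translation":[0,0,0.001],"twist":[0,0,0]},{"grip":1,"translation":[0,0,0.001],"twist":[0,0,0]},{"grip":1,"translation":[0,0,0.001],"twist":[0,0,0]},{"grip":1,"translation":[0,0,0.001],"twist":[0,0,0]}])

```text
clock: 14.47
eef_pos: [599.8, 19.4, 75.6]
tcp_rot: [3.141, 0.0, 2.037]
contact_force: [4.7, 2.9, 1.2]
opening: 0.281
```

```bash
python3 - <<'E'
from h import *
where()
E
```

```text
t 14.47 foot [ -0.4  -0.2 -36.2] lo [-12.4  -0.2 -35.3] hi [ 11.6  -0.2 -35.2] lean x,y deg [-0.06  0.02] f [5.5 0.5 1.2] tq [-0.  -1.1]
```

Call:
jog_arm(moves=[{"grip":1,"translation":[0,0,0.0007],"twist":[0,0,0]},{"grip":1,"translation":[0,0,0.0007],"twist":[0,0,0]},{"grip":1,"translation":[0,0,0],"twist":[0,0,0]}])

```text
clock: 14.72
eef_pos: [599.8, 19.4, 74.1]
tcp_rot: [3.141, 0.0, 2.037]
contact_force: [6.1, 2.6, 0.0]
opening: 0.28
```

```bash
python3 - <<'E'
from h import *
where()
E
```

```text
t 14.72 foot [ -0.4  -0.2 -37.8] lo [-12.4  -0.2 -36.8] hi [ 11.6  -0.2 -36.8] lean x,y deg [-0.06  0.02] f [ 6.6 -0.4  0. ] tq [-0.02 -1.26]
```

Now feel for the collar seating, in fine steps.

Call:
jog_arm(moves=[{"grip":1,"translation":[0,0,0.0005],"twist":[0,0,0]},{"grip":1,"translation":[0,0,0.0005],"twist":[0,0,0]},{"grip":1,"translation":[0,0,0],"twist":[0,0,0]}])

```text
clock: 14.97
eef_pos: [599.8, 19.4, 73.2]
tcp_rot: [3.141, 0.0, 2.037]
contact_force: [5.6, 2.9, -0.1]
opening: 0.28
```

Call:
jog_arm(moves=[{"grip":1,"translation":[0,0,0.0004],"twist":[0,0,0]},{"grip":1,"translation":[0,0,0.0003],"twist":[0,0,0]},{"grip":1,"translation":[0,0,0],"twist":[0,0,0]}])

```text
clock: 15.22
eef_pos: [599.8, 19.5, 72.5]
tcp_rot: [3.141, 0.0, 2.037]
contact_force: [5.9, 3.1, -0.3]
opening: 0.281
```

```bash
python3 - <<'E'
from h import *
where()
E
```

```text
t 15.22 foot [ -0.4  -0.2 -39.4] lo [-12.4  -0.2 -38.4] hi [ 11.6  -0.2 -38.4] lean x,y deg [-0.06  0.02] f [ 6.6  0.1 -0.3] tq [ 0.02 -1.21]
```

Call:
jog_arm(moves=[{"grip":1,"translation":[0,0,0.0003],"twist":[0,0,0]},{"grip":1,"translation":[0,0,0.0003],"twist":[0,0,0]},{"grip":1,"translation":[0,0,0],"twist":[0,0,0]}])

```text
clock: 15.47
eef_pos: [599.8, 19.4, 72.0]
tcp_rot: [3.141, 0.0, 2.037]
contact_force: [5.6, 3.2, 0.9]
opening: 0.281
```

Call:
jog_arm(moves=[{"grip":1,"translation":[0,0,0.0003],"twist":[0,0,0]},{"grip":1,"translation":[0,0,0],"twist":[0,0,0]}])

```text
clock: 15.63
eef_pos: [599.9, 19.4, 72.0]
tcp_rot: [3.141, 0.0, 2.037]
contact_force: [4.1, 2.8, 3.9]
opening: 0.279
```

Call:
jog_arm(moves=[{"grip":1,"translation":[0,0,0.0003],"twist":[0,0,0]},{"grip":1,"translation":[0,0,0],"twist":[0,0,0]}])

```text
clock: 15.8
eef_pos: [599.9, 19.4, 72.0]
tcp_rot: [3.141, 0.0, 2.037]
contact_force: [3.1, 2.6, 7.4]
opening: 0.278
```

Call:
jog_arm(moves=[{"grip":1,"translation":[0,0.0004,0],"twist":[0,0,0]},{"grip":1,"translation":[0,0.0003,0],"twist":[0,0,0]},{"grip":1,"translation":[0,0,0],"twist":[0,0,0]}])

```text
clock: 16.05
eef_pos: [599.9, 19.5, 72.0]
tcp_rot: [-3.141, 0.0, 2.037]
contact_force: [0.9, 0.7, 9.4]
opening: 0.282
```

```bash
python3 - <<'E'
from h import *
where(); snap('wrist','w12'); snap('scene','s12')
a=cv2.resize(load('w12')['im'][190:350,190:370],None,fx=3.5,fy=3.5,interpolation=cv2.INTER_CUBIC)
cv2.imwrite('pics/w12z.png',cv2.cvtColor(a,cv2.COLOR_RGB2BGR))
a=cv2.resize(load('s12')['im'][200:260,280:350],None,fx=9,fy=9,interpolation=cv2.INTER_CUBIC)
cv2.imwrite('pics/s12z.png',cv2.cvtColor(a,cv2.COLOR_RGB2BGR))
E
```

```text
t 16.05 foot [ -0.3  -0.2 -39.9] lo [-12.3  -0.2 -38.9] hi [ 11.7  -0.2 -38.9] lean x,y deg [0.01 0.02] f [1.1 0.2 9.4] tq [ 0.06 -0.4 ]
```

View pics/w12z.png

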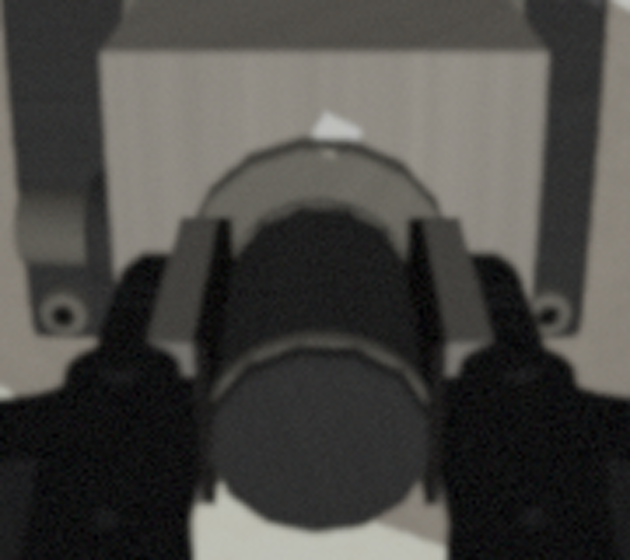

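View pics/s12z.png

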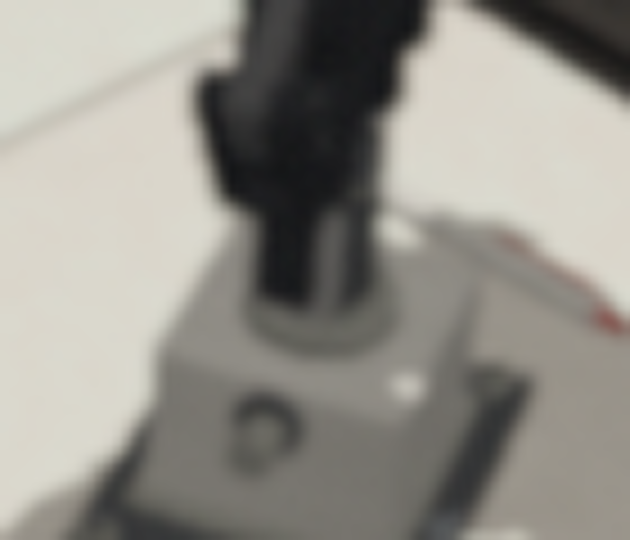

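Call:
jog_arm(moves=[{"grip":0.3,"translation":[0,0,0],"twist":[0,0,0]},{"grip":0.1,"translation":[0,0,0],"twist":[0,0,0]},{"grip":-0.2,"translation":[0,0,0],"twist":[0,0,0]},{"grip":-0.5,"translation":[0,0,0],"twist":[0,0,0]},{"grip":-0.5,"translation":[0,0,0],"twist":[0,0,0]},{"grip":-0.5,"translation":[0,0,0],"twist":[0,0,0]},{"grip":-0.5,"translation":[0,0,0],"twist":[0,0,0]}], squeeze=20)

```text
clock: 16.73
eef_pos: [599.7, 19.8, 70.7]
tcp_rot: [-3.14, -0.0, 2.038]
contact_force: [-0.2, 0.9, -0.7]
opening: 0.753
```

```bash
python3 - <<'E'
from h import *
where(); snap('wrist','w13')
E
```

```text
t 16.73 foot [ -0.5   0.2 -41.2] lo [-12.5   0.2 -40.2] hi [ 11.5   0.2 -40.2] lean x,y deg [ 0.09 -0.01] f [ 0.2  0.9 -0.7] tq [-0.02  0.04]
```

View pics/w13.png

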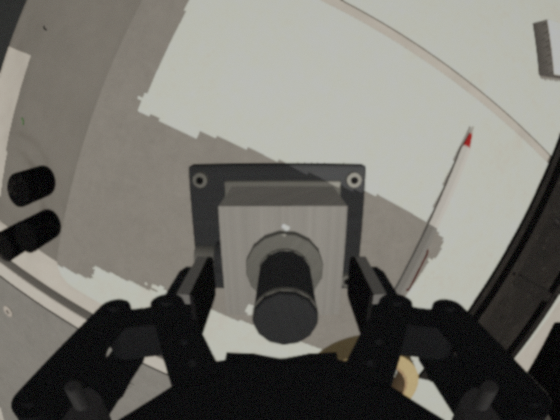

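Released and standing clear between the fingers; contact force is zero. Retreat straight up and check.

Call:
jog_arm(moves=[{"grip":-0.5,"translation":[0,0,-0.008],"twist":[0,0,0]},{"grip":-0.5,"translation":[0,0,-0.02],"twist":[0,0,0]},{"grip":-0.5,"translation":[0,0,-0.03],"twist":[0,0,0]},{"grip":-0.5,"translation":[0,0,-0.035],"twist":[0,0,0]},{"grip":-0.5,"translation":[0,0,-0.035],"twist":[0,0,0]},{"grip":-0.5,"translation":[-0.035,0,-0.02],"twist":[0,0,0]},{"grip":-0.5,"translation":[-0.035,0,0],"twist":[0,0,0]},{"grip":-0.5,"translation":[-0.025,0,0],"twist":[0,0,0]},{"grip":-0.5,"translation":[0,0,0],"twist":[0,0,0]},{"grip":-0.5,"translation":[0,0,0],"twist":[0,0,0]}])

```text
clock: 17.62
eef_pos: [643.0, -66.0, 219.2]
tcp_rot: [-3.141, -0.0, 2.036]
contact_force: [0.1, 0.6, 0.0]
opening: 0.749
```

```bash
python3 - <<'E'
from h import *
for n in ('wrist','scene','top'): snap(n,n+'14')
a=cv2.resize(load('scene14')['im'][150:290,180:345],None,fx=4.2,fy=4.2,interpolation=cv2.INTER_CUBIC)
cv2.imwrite('pics/s14z.png',cv2.cvtColor(a,cv2.COLOR_RGB2BGR))
a=cv2.resize(load('wrist14')['im'][60:220,200:370],None,fx=3.5,fy=3.5,interpolation=cv2.INTER_CUBIC)
cv2.imwrite('pics/w14z.png',cv2.cvtColor(a,cv2.COLOR_RGB2BGR))
L=load('wrist14'); print(r.sense()['eef_pos'])
for z in (66,110): print(z,[ (np.array(projf(L,np.array([602,18,z])))-[200,60])*3.5])
L=load('top14');P=back(L,L['d'])
m=np.zeros(P.shape[:2],bool);m[165:215,300:355]=1
m&=(P[...,2]>85)&(P[...,2]<150); print(m.sum(),P[m].mean(0) if m.any() else '', np.percentile(P[m][:,2],[10,50,90]) if m.any() else '')
E
```

```text
[642.17888087 -64.17117937 218.75404356]
66 [array([286.28555254, 116.36213565])]
110 [array([286.64353928, 102.69386629])]
119 [600.91885681  18.90064549 108.03189049] [102.63994759 109.32028581 111.5571603 ]
```

View pics/s14z.png

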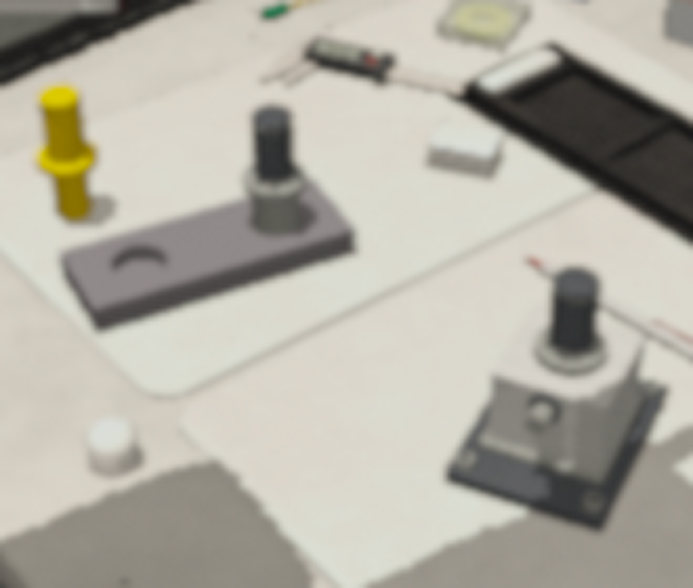

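View pics/w14z.png

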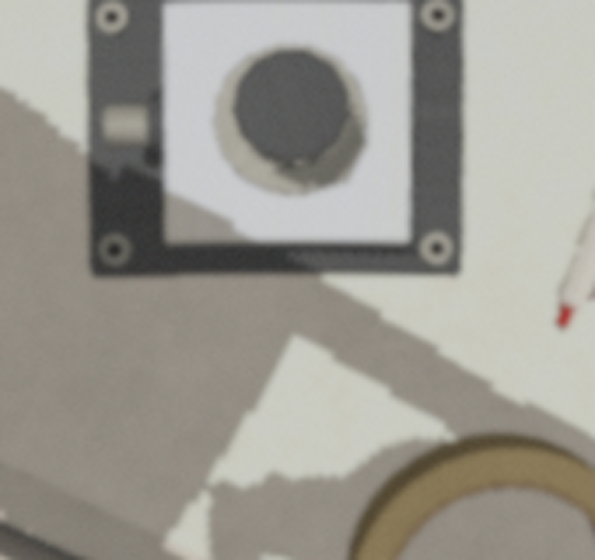

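View pics/top14.png

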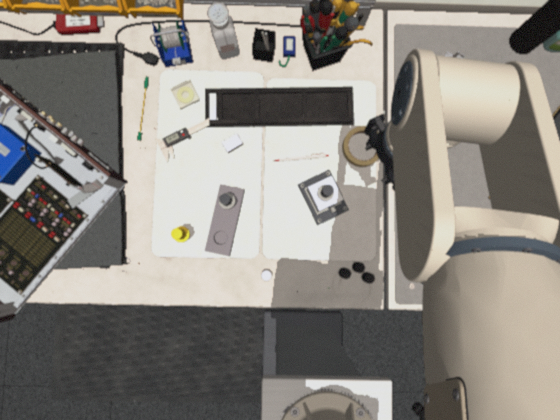

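```bash
python3 - <<'E'
from h import *
print(r.sense()['contact_force'], r.sense()['clock']); print(r.sign_off())
E
```

```text
[0.39787881 0.49985923 0.20674583] 17.7667
the job is handed in; nothing more can be done
None
```

The thinner gauge is standing fully home in the bore, with its collar on the block, and the job was handed in at 17.8 s of the 72 s allowed.

**What I did:**
- I took the thin gauge from the near hole of the stand and leaned it 20° towards the plunger.
- I put the low edge of its foot in first and pressed the nose back. The sideways force rose from about 2 N to about 6 N.
- I straightened it to upright and slid it down against about 3–4 N of drag.
- It stopped with the tool at z = 72.0 mm, where 71.9 mm was expected. I then let go and drew back.

**Last checks:**
- The forces I read peaked at about 7 N sideways. Pressing the collar down peaked at about 12 N, counting the gauge's weight. Both are well under the 25 N limit. I only read force between moves, so a brief higher value could have gone unseen.
- The top camera put the handle top at about 109 mm (110 mm expected). The gauge looks upright, its collar looks flat on the block, and the arm reads no contact.
- The thick gauge, the yellow look-alike and the other things in view look unmoved.

**What disagreed:** while the gauge was leaned and being straightened, its foot touched the far rim of the mouth three times, at 2.5–5 N. The foot sat about 1.5 mm further from the plunger than the first camera estimate. I eased it back towards the plunger each time.

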